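# Lock the spice grinder's lid and tip it to free the clinging seeds

## Task

Twist the spice grinder's lid clockwise by its bar grip until its lugs have ridden over the cams and dropped down into their notches. Then pick the grinder up by that grip, tip it to about 45 degrees and keep it there for a good two seconds, so that seeds clinging to the bowl would fall onto the blade, and stand it back upright on its square black plate before letting go. Keep the lid on the grinder throughout, never tip it anywhere near its side, and leave the ladle, the jar and the teak box where they are.

Things in the scene. Friction and masses are not known exactly. Their poses are not given: they have to be found in the camera images.
- grinder_center (a point): Squat white cordless spice grinder without lid: round housing 104 mm wide, 72 mm high, steel bowl on top (66 mm wide, rim 12 mm above the housing). 0.54 kg +-20%, loose on four hard feet: press on the lid with more than about 10 N as it climbs the cam and the housing turns along with it. Point: on its axis, 36 mm above its feet; z up. Three grey hooked keepers 15 mm high stand on its top.
- lid_grip (a point): White bar grip on the lid's clear dome: 62 mm long (this point's x axis), 14 mm thick (y), its top 12 mm above this point, sides free down to 16 mm below it, where the dome begins (dome falls away to the sides). Point: on the lid's axis, 70 mm above the lid's underside; z up. Soft-touch: a moderate grip of 40 to 80 N carries the whole grinder; squeezed harder, the bar squirms in the fingers.
- lid_rim (a point): Middle of the lid's underside, z up. Lid 0.18 kg, 78 mm wide, 82 mm high with grip, loose: it rests on the housing's top, centred by the bowl's rim with 1.5 mm play, and lifts off freely until locked. Once locked, pulling up first raises it 6 mm until its lugs bear under the keepers' roofs, where it cannot turn back; from then on it carries the grinder, with up to 6 degrees of rock.
- lug (a point): Centre of one of three black lugs on the lid's lower edge (11 mm wide, 6 mm high), 44.5 mm from the axis along the bar's direction, 3 mm above the lid's underside. Locking by clockwise turn, relative to the housing: 17 to 31 degrees free, then over 22 degrees the lugs climb a cam 3 mm high (the lid must be let rise), cross it, and drop 3 mm into notches if not held up.
- notch (a point): Where that lug's centre lies when it is down in its notch: fixed in the grinder, 44.5 mm from its axis, 3 mm above the housing's top, x and z axes those of the grinder. There the bar points 73.5 degrees clockwise (from above) of this x axis; from the start the turn to it is 60 to 73 degrees clockwise, a hard stop follows 2 degrees past it; play in the notch 3 degrees.
- dock: Square black charging plate lying flat on the counter, 116 x 116 mm, 8 mm thick, fixed; the grinder starts on its middle. Origin: the centre of its underside.
- spice_box_center (a point): Bystander: closed teak spice box 154 x 104 x 62 mm with a small brass knob (10 mm) on top. Point: 30 mm above its underside, on its middle.
- jar_center (a point): Bystander: amber glass jar with a wooden cap, 56 mm across, 90 mm high. Point: half-way up.
- ladle_bowl (a point): Bystander: speckled blue enamel ladle, bowl 78 mm across and 34 mm high standing on the counter, its handle rising along this point's x axis to 84 mm high at 172 mm from the bowl's middle. Point: middle of the bowl, half-way up.
There are look-alikes about, which are no part of the job. Several things look just like the dock: the one meant starts nearest to the robot's base.

How it is judged:
On the way, in this order (a step that is already met when the one before it is completed fails the run):
1. the lid is turned home: its lug is down in its notch (horizontal distance between lug and notch below 0.005 m and z of lug in the frame of notch below 0.0015 m), for 0.2 s.
2. held by its lid and lifted clear of the plate, the grinder is tipped to 45 degrees, give or take 12, and kept there for 1.5 s (angle between grinder_center's own z axis and vertical between 0.576 and 0.995 rad and height (world z) of grinder_center above 0.072 m and contact force between the fingers and lid above 0.3 N), for 1.5 s.
3. the grinder stands upright on its plate while the fingers still hold the lid (angle between grinder_center's own z axis and vertical below 0.1 rad and height (world z) of grinder_center below 0.049 m and horizontal distance between grinder_center and dock below 0.025 m and contact force between the fingers and lid above 0.3 N), for 0.1 s.
At the end, for the whole second after the job is handed in: The grinder stands released and still, upright (within 1.7 degrees) on its plate (axis within 25 mm of the plate's middle), its lid locked (lug within 5 mm of its place in the notch and down to within 1.5 mm), and the ladle, jar and teak box are within 15 mm of where they were (all of step 1 and angle between grinder_center's own z axis and vertical below 0.03 rad and height (world z) of grinder_center between 0.0425 and 0.0455 m and horizontal distance between grinder_center and dock below 0.025 m and distance of each of spice_box_center, jar_center, ladle_bowl from where it was at the start of the episode below 0.015 m and linear speed of each of grinder, lid below 0.02 m/s); the robot touches nothing.
It fails at once if the lid comes off the grinder (distance between lug and grinder_center above 0.078 m).
It fails at once if the grinder is tipped beyond 65 degrees (angle between grinder_center's own z axis and vertical above 1.135 rad).
It fails at once if the teak box is pushed about (distance of spice_box_center from where it was at the start of the episode above 0.03 m).
It fails at once if the jar is pushed about or upset (distance of jar_center from where it was at the start of the episode above 0.03 m).
It fails at once if the ladle is pushed about (distance of ladle_bowl from where it was at the start of the episode above 0.03 m).
It also fails if it takes over 67 s, if anything falls off the work surface, if the arm or the gripper's body presses on something with over 40 N, if the wrist force passes 120 N, or if a joint passes its speed limit or range.

## Robot

A 7-joint arm with a two-finger parallel gripper is mounted at the origin on the work surface. World frame = base frame: x ahead of the robot, y to its left, z up, the work surface at z = 0. Lengths are in m, angles in rad, forces in N, time in s.
With the tool pointing down it reaches from about 0.35 to 0.9 m from the base axis. Payload 19.9 kg.
Tool frame: the origin (TCP) lies on the centre line of the jaws, within the pads' length; the fingertips stand 17 mm ahead of it and the grasp point (between the pads) lies 2 mm behind it; z points along the fingers, y is the direction in which the jaws open and shut (so a half turn about z gives the same grasp; the last joint's range is limited). The gripper opens to 85 mm and grips with 20 to 120 N. Pads are 22 mm wide; open, the fingers measure 114 mm over their backs; the gripper's body (76 mm by 85 mm) begins 54 mm behind the grasp point. The pads swing forward as they close: fully open they stand 13 mm farther back than shut.
Start: joints at [1.248, 0.417, -0.01, 1.614, 0.005, 1.111, -0.053], TCP at [0.173, -0.601, 0.248] pointing down, gripper open.
Joint ranges: [-2.81, 2.81], [-0.39, 2.02], [-1.27, 1.25], [0.06, 2.57], [-1.19, 4.33], [0.19, 2], [-2.82, 2.82]. Speed limits (rad/s): [1.89, 1.89, 2.39, 2.39, 3.01, 3.01, 3.01].

## Interface

Orientations are given as a unit quaternion [x, y, z, w].
In Python, from rig import bot gives the robot as it stands. The module is installed in compiled form; this text tells all that it offers.
- The arm moves only by the tool servo_tool, never from a script. Its argument "deltas" is a list of rows, each a list of 4 numbers: the shift along the tool's x, y, z in units of 30 mm (1.0 is 30 mm), then the turn about the tool's z in units of 6 degrees (1.0 is 6 degrees). In form: [[dx, dy, dz, twist], ...]. A call has 1 to 20 rows; each row shifts and turns the pose as measured when the row begins, along the tool's axes as they then stand; what a row does not reach is not made up. A row lasts 1/12 s, in which the tool goes at most 41.7 mm and 7.16 degrees, less where a joint would pass 70% of its speed; a pose out of reach is approached as far as the arm can. A call is refused whole if a number of a shift passes 1 or a number of a turn 1, either way. A call with a gripper value outside its range is refused whole. "grip" is the opening, from 0 (shut) to 1 (fully open), set as the call begins (left out, the last holds). The fingers move at their own pace and stop on an object; "force" is the grip in N (left out, the last holds). Time passes only in rows, so rows that do not move let the fingers close. It gives the time, the measured TCP pose, the force and the opening at its end, in the units of the state.
- bot.observe(): the state, without advancing time (a new reading comes with each control period).
- bot.get_image(name): name is "scene" or "top" or "wrist"; returns the picture (400x640x3 uint8, red, green, blue); there is no depth.
- bot.camera_info(name): a dict with "fx", "fy", "cx", "cy" (pixels), "T" (4x4, takes a point from camera to world coordinates). Camera axes: x right, y down, z forward; pixel columns grow to the right and rows downward; lengths in m; the calibration is good to about 2 mm. A picture is of the moment at which its call begins: read the wrist's pose just before it. camera_info takes no time and is no camera call; for the wrist camera it gives the pose at the moment of the call.
- bot.finish_job(): hands the job in, once; it reports no verdict.
The state is a dict: "clock": time; "q": joint angles; "qvel": joint speeds; "tau": joint torques, N m; "tcp_pos": TCP position; "tool_rot": TCP orientation; "contact_force": force on the tool from outside, world axes, zero at the start; "torque": the same for the moment, N m; "finger_gap": finger opening in m.
Only numpy, scipy, OpenCV 4.12 (cv2) and the standard library are available. Lean on these libraries where they do the work, as an engineer would, in place of code of your own. Each camera call takes 0.05 s, during which the arm holds its last target. There are 200 camera calls.

## Working session

There is one attempt and no reset: what is moved stays moved. The work goes in short steps, Python scripts to look and compute and a tool call to move; the robot and the scene stay as the last step left them, time stands still between calls to the robot, and variables do not carry over. Pictures are saved under pics/ and viewed, about 8 in all and at most 12, crops included, and the job is handed in when it is done.

Besides the shell and the picture viewer there is one more tool, called as name([rows], argument=value, ...), one row to a line, values as JSON. servo_tool: Moves the arm, as the interface text tells. Its arguments: {"type":"object","properties":{"deltas":{"type":"array"},"grip":{"type":"number"},"force":{"type":"number"}},"required":["deltas"]}

```bash
mkdir -p pics; python3 - <<'E'
from rig import bot
import cv2,numpy as np
np.set_printoptions(precision=4,suppress=True)
s=bot.observe();print({k:np.round(v,3) for k,v in s.items()})
for n in("scene","top"):
    cv2.imwrite(f"pics/{n}0.png",bot.get_image(n)[:,:,::-1]);c=bot.camera_info(n);print(n,c["fx"],c["fy"],c["cx"],c["cy"]);print(np.array(c["T"]))
E
```

```text
{'clock': np.float64(0.0), 'q': array([ 1.248,  0.418, -0.01 ,  1.614,  0.005,  1.111, -0.053]), 'qvel': array([ 0.   ,  0.001,  0.001,  0.001, -0.001,  0.001,  0.001]), 'tau': array([  0.001, -86.445,   0.679, -43.49 ,   0.019,   0.007,  -0.   ]), 'tcp_pos': array([ 0.173, -0.6  ,  0.248]), 'tool_rot': array([ 0.99 ,  0.14 , -0.   , -0.001]), 'contact_force': array([ 0.565, -0.181,  0.065]), 'torque': array([ 0.047,  0.009, -0.025]), 'finger_gap': np.float64(0.085)}
scene 464.500730377024 464.500730377024 307.7071190943134 199.18210874175975
[[-0.6417  0.6033 -0.4735  1.0881]
 [ 0.7669  0.5118 -0.3872  0.5163]
 [ 0.0087 -0.6116 -0.7911  0.9619]
 [ 0.      0.      0.      1.    ]]
top 412.881596486401 412.881596486401 322.68554265476 199.61149514338658
[[ 0.0015 -0.9931  0.1175  0.4484]
 [-0.9994  0.0025  0.034   0.09  ]
 [-0.0341 -0.1175 -0.9925  1.1326]
 [ 0.      0.      0.      1.    ]]
```

View pics/scene0.png

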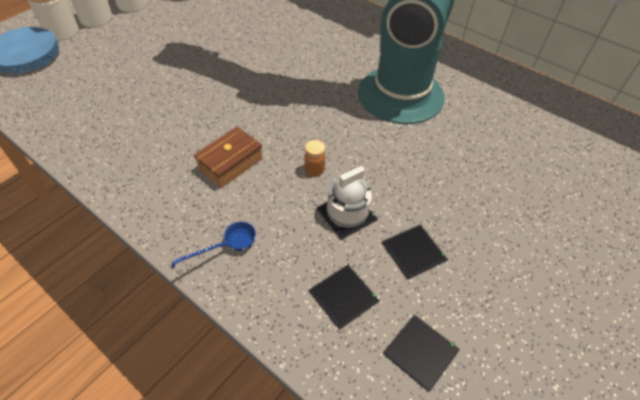

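View pics/top0.png

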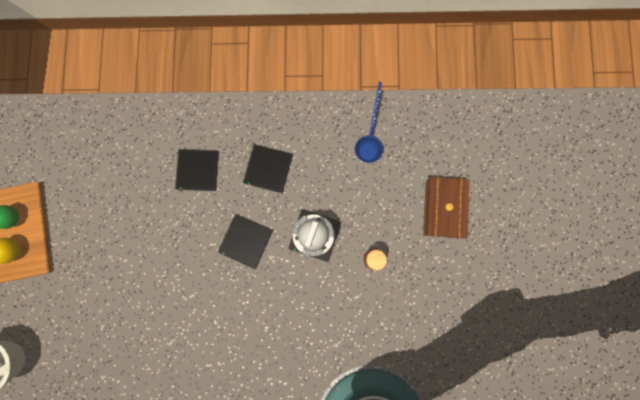

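```bash
cat > h.py <<'E'
import numpy as np,cv2
from rig import bot
from scipy.spatial.transform import Rotation as R
np.set_printoptions(precision=4,suppress=True)
def ray(n,u,v,z,c=None):
    c=c or bot.camera_info(n);T=np.array(c["T"]);d=T[:3,:3]@[(u-c["cx"])/c["fx"],(v-c["cy"])/c["fy"],1]
    return T[:3,3]+d*(z-T[2,3])/d[2]
def proj(n,p,c=None):
    c=c or bot.camera_info(n);T=np.array(c["T"]);q=T[:3,:3].T@(np.array(p)-T[:3,3]);return c["fx"]*q[0]/q[2]+c["cx"],c["fy"]*q[1]/q[2]+c["cy"]
def st():
    s=bot.observe();r=R.from_quat(s["tool_rot"]).as_matrix();print("t",s["clock"],"p",s["tcp_pos"],"z",r[:,2],"yaw x",np.degrees(np.arctan2(r[1,0],r[0,0])),"F",s["contact_force"],"M",s["torque"],"gap",s["finger_gap"],"q",s["q"]);return s,r
E
python3 - <<'E'
from h import *
st()
for n,u,v,z in [("top",313.5,234,.162),("top",309,246,.162),("top",319,222,.162),("scene",351,174,.162),("scene",341,180,.162),("scene",364,170,.162),("top",376,260,.09),("top",369,149,.034),("top",380,84,.084),("top",449,207,.07),("top",246,241,.008),("top",268,168,.008),("top",197,170,.008)]: print(n,u,v,ray(n,u,v,z))
a=cv2.imread("pics/top0.png")[195:275,275:415];b=cv2.imread("pics/scene0.png")[140:250,290:410]
cv2.imwrite("pics/crop1.png",np.hstack([cv2.resize(a,(700,400),interpolation=2),]))
E
```

```text
t 0.1 p [ 0.1731 -0.6002  0.2477] z [-0.0004  0.001  -1.    ] yaw x 16.089841311419676 F [-0.5486  0.4818  0.1698] M [-0.0013  0.0265 -0.0011] gap 0.08532444686186116 q [ 1.2485  0.4179 -0.0103  1.6141  0.0047  1.1107 -0.053 ]
top 313.5 234 [0.4821 0.1447 0.162 ]
top 309 246 [0.4541 0.1551 0.162 ]
top 319 222 [0.5103 0.1318 0.162 ]
scene 351 174 [0.49   0.1534 0.162 ]
scene 341 180 [0.5189 0.1469 0.162 ]
scene 364 170 [0.461  0.1689 0.162 ]
top 376 260 [ 0.4201 -0.0073  0.09  ]
top 369 149 [0.7163 0.0023 0.034 ]
top 380 84 [ 0.8788 -0.0247  0.084 ]
top 449 207 [ 0.5544 -0.1973  0.07  ]
top 246 241 [0.4684 0.3378 0.008 ]
top 268 168 [0.6705 0.2809 0.008 ]
top 197 170 [0.6659 0.4804 0.008 ]
```

View pics/crop1.png

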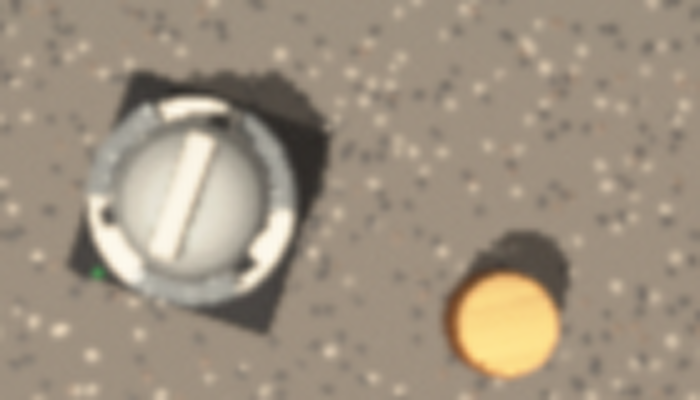

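```bash
cat >> h.py <<'E'
def plan(target,twist,n,prt=True):
    "rows to shift TCP to world target, twist deg about tool z, over n rows"
    s,r=st();d=np.array(target)-s["tcp_pos"];yaw=0;rows=[]
    for i in range(n):
        rr=r@R.from_euler("z",np.radians(yaw)).as_matrix()
        rows.append([*(np.round(rr.T@(d/n)/.03,3).tolist()),round(twist/n/6,3)]);yaw+=twist/n
    print(str(rows).replace(" ",""))
E
python3 - <<'E'
from h import *
plan([.36,-.2,.30],-90,18)
E
```

```text
t 0.1 p [ 0.1731 -0.6002  0.2477] z [-0.0004  0.001  -1.    ] yaw x 16.089841311419676 F [-0.5486  0.4818  0.1698] M [-0.0013  0.0265 -0.0011] gap 0.08532444686186116 q [ 1.2485  0.4179 -0.0103  1.6141  0.0047  1.1107 -0.053 ]
[[0.538,-0.616,-0.096,-0.833],[0.59,-0.567,-0.096,-0.833],[0.637,-0.514,-0.096,-0.833],[0.679,-0.456,-0.096,-0.833],[0.716,-0.395,-0.096,-0.833],[0.748,-0.331,-0.096,-0.833],[0.774,-0.265,-0.096,-0.833],[0.794,-0.196,-0.096,-0.833],[0.808,-0.126,-0.096,-0.833],[0.816,-0.055,-0.096,-0.833],[0.818,0.016,-0.096,-0.833],[0.813,0.087,-0.096,-0.833],[0.803,0.158,-0.096,-0.833],[0.786,0.227,-0.096,-0.833],[0.763,0.295,-0.096,-0.833],[0.735,0.36,-0.096,-0.833],[0.7,0.423,-0.096,-0.833],[0.661,0.482,-0.096,-0.833]]
```

servo_tool([
  [0.54, -0.62, -0.1, -0.83],
  [0.59, -0.57, -0.1, -0.83],
  [0.64, -0.51, -0.1, -0.83],
  [0.68, -0.46, -0.1, -0.83],
  [0.72, -0.4, -0.1, -0.83],
  [0.75, -0.33, -0.1, -0.83],
  [0.77, -0.27, -0.1, -0.83],
  [0.79, -0.2, -0.1, -0.83],
  [0.81, -0.13, -0.1, -0.83],
  [0.82, -0.06, -0.1, -0.83],
  [0.82, 0.02, -0.1, -0.83],
  [0.81, 0.09, -0.1, -0.83],
  [0.8, 0.16, -0.1, -0.83],
  [0.79, 0.23, -0.1, -0.83],
  [0.76, 0.3, -0.1, -0.83],
  [0.74, 0.36, -0.1, -0.83],
  [0.7, 0.42, -0.1, -0.83],
  [0.66, 0.48, -0.1, -0.83],
], grip=1.0)

```text
clock: 1.6
tcp_pos: [0.3511, -0.1766, 0.2992]
tool_rot: [0.577, 0.817, -0.0, -0.006]
contact_force: [0.9, -1.1, -1.0]
finger_gap: 0.0853
```

```bash
python3 - <<'E'
from h import *
plan([.45,.12,.30],-60,14)
E
```

```text
t 1.6 p [ 0.3511 -0.1766  0.2992] z [-0.0091  0.0063 -0.9999] yaw x 109.53887357086587 F [ 0.8944 -1.052  -1.0282] M [-0.0367  0.0367 -0.0476] gap 0.08532037091546946 q [ 0.9053 -0.0505 -0.4936  2.0566 -0.0287  1.1405  0.7655]
[[0.587,0.458,0.0,-0.714],[0.551,0.501,0.0,-0.714],[0.512,0.541,0.0,-0.714],[0.47,0.577,0.0,-0.714],[0.426,0.611,0.0,-0.714],[0.379,0.641,0.0,-0.714],[0.33,0.667,0.0,-0.714],[0.279,0.69,0.0,-0.714],[0.227,0.709,0.0,-0.714],[0.173,0.724,0.0,-0.714],[0.118,0.735,0.0,-0.714],[0.063,0.742,0.0,-0.714],[0.008,0.745,0.0,-0.714],[-0.048,0.743,0.0,-0.714]]
```

servo_tool([
  [0.59, 0.46, 0, -0.7],
  [0.55, 0.5, 0, -0.7],
  [0.51, 0.54, 0, -0.7],
  [0.47, 0.58, 0, -0.7],
  [0.43, 0.61, 0, -0.7],
  [0.38, 0.64, 0, -0.7],
  [0.33, 0.67, 0, -0.7],
  [0.28, 0.69, 0, -0.7],
  [0.23, 0.71, 0, -0.7],
  [0.17, 0.72, 0, -0.7],
  [0.12, 0.73, 0, -0.7],
  [0.06, 0.74, 0, -0.7],
  [0, 0.74, 0, 0],
  [0, 0, 0, 0],
])

```text
clock: 2.77
tcp_pos: [0.4398, 0.1187, 0.2998]
tool_rot: [0.146, 0.989, 0.002, -0.005]
contact_force: [-0.3, -0.3, 0.4]
finger_gap: 0.0852
```

```bash
python3 - <<'E'
from h import *
st();c=bot.camera_info("wrist");im=bot.get_image("wrist")
print(c)
cv2.imwrite("pics/w1.png",im[:,:,::-1])
print(proj("wrist",[.482,.147,.162],c))
E
```

```text
t 2.7667 p [0.4398 0.1187 0.2998] z [-0.0091  0.005  -0.9999] yaw x 163.16538304455472 F [-0.3117 -0.3023  0.3739] M [0.0921 0.0011 0.0527] gap 0.08524212311853238 q [ 0.4943  0.1199 -0.8739  1.9241  0.0919  1.1485  0.8626]
{'fx': 315.48980162795027, 'fy': 315.48980162795027, 'cx': 315.33981231221867, 'cy': 196.89204750397718, 'T': array([[ 0.29  ,  0.9199,  0.264 ,  0.3707],
       [ 0.957 , -0.279 , -0.079 ,  0.1392],
       [ 0.0009,  0.2756, -0.9613,  0.4248],
       [ 0.    ,  0.    ,  0.    ,  1.    ]])}
(np.float64(359.64730683881766), np.float64(227.995557800326))
```

View pics/w1.png

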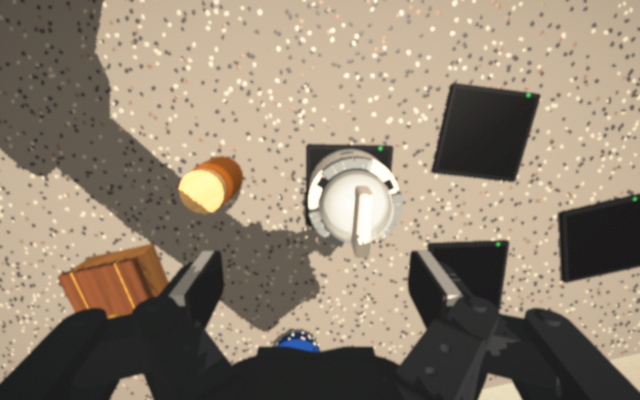

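```bash
python3 - <<'E'
from h import *
c=bot.camera_info("wrist");im=bot.get_image("wrist")
for u,v in [(364,215),(365.5,187),(363.5,243)]: print(ray("wrist",u,v,.162,c))
cv2.imwrite("pics/w1c.png",cv2.resize(im[140:270,290:430,::-1],None,fx=4.5,fy=4.5,interpolation=2))
E
```

```text
[0.4707 0.1521 0.162 ]
[0.4464 0.1596 0.162 ]
[0.4965 0.1449 0.162 ]
```

View pics/w1c.png

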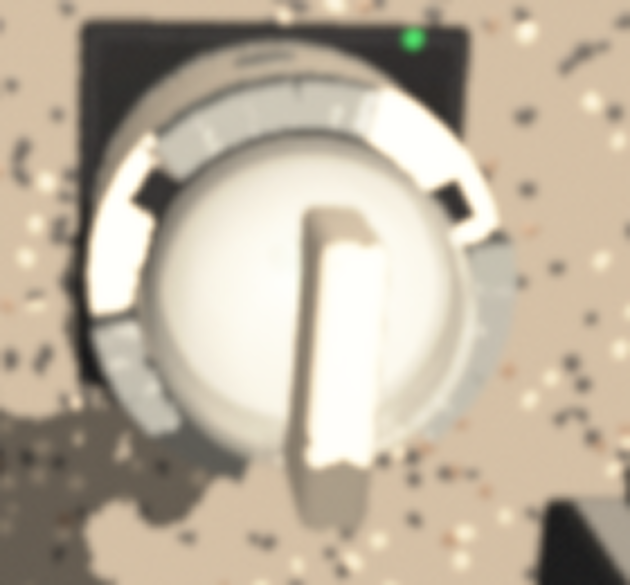

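```bash
python3 - <<'E'
from h import *
c=bot.camera_info("wrist")
f=lambda x,y:ray("wrist",290+(x+.5)/4.5-.5,140+(y+.5)/4.5-.5,.162,c)
a,b=f(355,243),f(325,528);print(a,b,np.linalg.norm(a-b),(a+b)/2,np.degrees(np.arctan2(*(a-b)[1::-1])))
a=f(342,207);print(a,np.linalg.norm(a-b),(a+b)/2,np.degrees(np.arctan2(*(a-b)[1::-1])))
f=lambda x,y:ray("top",275+(x+.5)/5-.5,195+(y+.5)/5-.5,.162)
a,b=f(162,258),f(204,133);print(a,b,np.linalg.norm(a-b),(a+b)/2,np.degrees(np.arctan2(*(a-b)[1::-1])))
# dome/housing circle centre: plate corners
g=lambda x,y:ray("wrist",290+(x+.5)/4.5-.5,140+(y+.5)/4.5-.5,.008,c)
print(g(85,25),g(467,30))
# lid ring (housing top z=.08) outer ring left/right
h=lambda x,y:ray("wrist",290+(x+.5)/4.5-.5,140+(y+.5)/4.5-.5,.08,c)
for p in [(90,250),(515,280),(290,78),(155,190),(456,200)]:print(h(*p))
E
```

```text
[0.4528 0.1591 0.162 ] [0.5093 0.1384 0.162 ] 0.06020740962769133 [0.481  0.1488 0.162 ] 159.83584305169785
[0.4451 0.1585 0.162 ] 0.06722503836274064 [0.4772 0.1485 0.162 ] 162.55679300625312
[0.4536 0.1598 0.162 ] [0.5122 0.1403 0.162 ] 0.06169517637148745 [0.4829 0.1501 0.162 ] 161.59908904501546
[0.4141 0.1135 0.008 ] [0.4481 0.2197 0.008 ]
[0.4607 0.1019 0.08  ]
[0.4998 0.2026 0.08  ]
[0.4334 0.1614 0.08  ]
[0.4506 0.122  0.08  ]
[0.4751 0.1931 0.08  ]
```

```bash
python3 - <<'E'
from h import *
plan([.482,.1493,.154],2.4,7)
E
```

```text
t 2.8667 p [0.4393 0.1157 0.2995] z [-0.01    0.0039 -0.9999] yaw x 163.01524663926844 F [ 0.2869 -0.9686 -0.5366] M [0.0265 0.0248 0.0509] gap 0.0851260736127573 q [ 0.4975  0.1174 -0.8702  1.9265  0.0904  1.1487  0.8672]
[[-0.155,0.212,0.691,0.057],[-0.154,0.213,0.691,0.057],[-0.153,0.214,0.691,0.057],[-0.151,0.215,0.691,0.057],[-0.15,0.216,0.691,0.057],[-0.149,0.217,0.691,0.057],[-0.148,0.217,0.691,0.057]]
```

servo_tool([
  [-0.27, 0.37, 0.6, 0.1],
  [-0.27, 0.37, 0.6, 0.1],
  [-0.27, 0.37, 0.6, 0.1],
  [-0.27, 0.37, 0.6, 0.1],
  [0, 0, 0.4, 0],
  [0, 0, 0, 0],
  [0, 0, 0, 0],
])

```text
clock: 3.45
tcp_pos: [0.4845, 0.1414, 0.2113]
tool_rot: [0.175, 0.985, -0.002, -0.005]
contact_force: [-0.6, -0.4, 1.4]
finger_gap: 0.0853
```

```bash
python3 - <<'E'
from h import *
plan([.482,.1493,.154],0,4)
E
```

```text
t 3.45 p [0.4845 0.1414 0.2113] z [-0.0099 -0.0016 -0.9999] yaw x 159.87837150224473 F [-0.5823 -0.434   1.3641] M [-0.0395  0.0261  0.0529] gap 0.0852650015582351 q [ 0.3429  0.3512 -0.8206  1.9192  0.2987  1.0082  0.608 ]
[[0.038,0.057,0.477,0.0],[0.038,0.057,0.477,0.0],[0.038,0.057,0.477,0.0],[0.038,0.057,0.477,0.0]]
```

servo_tool([
  [0.04, 0.06, 0.48, -0.03],
  [0.04, 0.06, 0.48, -0.03],
  [0.04, 0.06, 0.48, -0.03],
  [0.04, 0.06, 0.48, -0.03],
  [0, 0, 0, 0],
  [0, 0, 0, 0],
])

```text
clock: 3.95
tcp_pos: [0.4829, 0.1448, 0.1581]
tool_rot: [0.171, 0.985, -0.003, -0.001]
contact_force: [-0.2, -0.0, 0.3]
finger_gap: 0.0856
```

```bash
python3 - <<'E'
from h import *
plan([.482,.1493,.154],0,1)
c=bot.camera_info("wrist");im=bot.get_image("wrist");cv2.imwrite("pics/w2.png",im[:,:,::-1])
E
```

```text
t 3.95 p [0.4829 0.1448 0.1581] z [-0.0027 -0.0049 -1.    ] yaw x 160.30284889163693 F [-0.2056 -0.0061  0.2835] M [ 0.0066 -0.0431 -0.0081] gap 0.08557024811810253 q [ 0.2899  0.4231 -0.7805  1.971   0.3814  0.9022  0.5375]
[[0.08,0.131,0.135,0.0]]
```

View pics/w2.png

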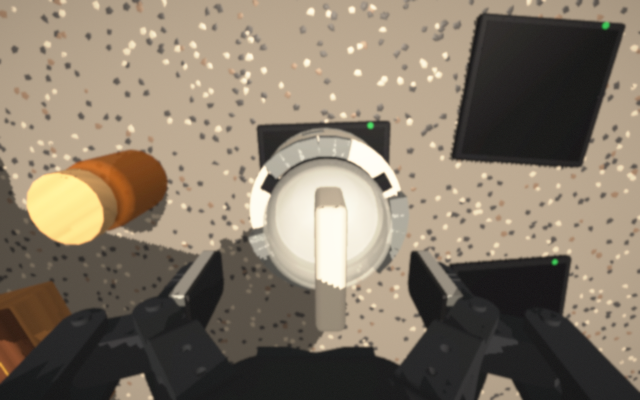

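servo_tool([
  [0.04, 0.09, 0.06, 0.03],
  [0.04, 0.08, 0.05, 0.03],
  [0, 0, 0, 0],
  [0, 0, 0, 0],
])

```text
clock: 4.33
tcp_pos: [0.4838, 0.1501, 0.158]
tool_rot: [0.176, 0.984, -0.002, 0.001]
contact_force: [0.5, 1.4, 0.2]
finger_gap: 0.0855
```

```bash
python3 - <<'E'
from h import *
plan([.482,.1493,.154],0,1)
c=bot.camera_info("wrist");print(proj("wrist",[.482,.1495,.162],c),proj("wrist",bot.observe()["tcp_pos"],c))
E
```

```text
t 4.3333 p [0.4838 0.1501 0.158 ] z [ 0.002  -0.0053 -1.    ] yaw x 159.77978262510823 F [0.547  1.4026 0.1915] M [-0.0136  0.006   0.0523] gap 0.08552482718899171 q [ 0.2765  0.4245 -0.7776  1.9685  0.3854  0.8993  0.5158]
[[0.047,-0.046,0.133,0.0]]
(np.float64(313.220148563598), np.float64(277.06357926457883)) (np.float64(316.0763732275527), np.float64(275.1555011007616))
```

servo_tool([
  [0.02, -0.02, 0.13, -0.05],
  [0, 0, 0.05, -0.05],
  [0, 0, 0, 0],
])

```text
clock: 4.58
tcp_pos: [0.4832, 0.1498, 0.1527]
tool_rot: [0.17, 0.985, -0.002, 0.002]
contact_force: [-0.1, -0.5, -0.1]
finger_gap: 0.0851
```

servo_tool([
  [0, 0, 0, 0],
  [0, 0, 0, 0],
  [0, 0, 0, 0],
  [0, 0, 0, 0],
  [0, 0, 0, 0],
  [0, 0, 0, 0],
  [0, 0, 0, 0],
  [0, 0, 0, 0],
], grip=0.0, force=40)

```text
clock: 5.25
tcp_pos: [0.4832, 0.1501, 0.1525]
tool_rot: [0.17, 0.986, -0.002, 0.002]
contact_force: [-0.1, 1.5, -1.5]
finger_gap: 0.0134
```

```bash
python3 - <<'E'
from h import *
st()
E
```

```text
t 5.25 p [0.4832 0.1501 0.1525] z [ 0.0027 -0.0046 -1.    ] yaw x 160.4734132475711 F [-0.101   1.4958 -1.481 ] M [ 0.1345 -0.0728  0.0172] gap 0.013362764477491197 q [ 0.2743  0.4321 -0.7758  1.9744  0.3947  0.8881  0.5197]
```

servo_tool([
  [0, 0, -0.06, 0],
  [0, 0, -0.06, 0],
  [0, 0, 0, 0],
])

```text
clock: 5.5
tcp_pos: [0.483, 0.1501, 0.1563]
tool_rot: [0.17, 0.986, -0.002, 0.001]
contact_force: [-0.5, 0.5, -1.7]
finger_gap: 0.0137
```

```bash
python3 - <<'E'
from h import *
st()
E
```

```text
t 5.5 p [0.483  0.1501 0.1563] z [ 0.0021 -0.0046 -1.    ] yaw x 160.4752586186675 F [-0.4979  0.5172 -1.6649] M [ 0.1435 -0.0231  0.0085] gap 0.013691246254258767 q [ 0.278   0.4265 -0.7796  1.9718  0.3886  0.8954  0.5247]
```

servo_tool([
  [0, 0, 0, 0.5],
  [0, 0, 0, 0.5],
  [0, 0, 0, 0.5],
  [0, 0, 0, 0.5],
  [0, 0, 0, 0.5],
])

```text
clock: 5.92
tcp_pos: [0.483, 0.1501, 0.1566]
tool_rot: [0.301, 0.954, -0.002, 0.002]
contact_force: [0.5, 1.4, -1.9]
finger_gap: 0.0133
```

```bash
python3 - <<'E'
from h import *
st()
E
```

```text
t 5.9167 p [0.483  0.1501 0.1566] z [ 0.0022 -0.0042 -1.    ] yaw x 144.94701442491913 F [ 0.4518  1.3901 -1.9088] M [ 0.2129 -0.0592 -0.0355] gap 0.013329673700582596 q [ 0.2327  0.4089 -0.7203  1.973   0.3521  0.8847  0.2852]
```

servo_tool([
  [0, 0, 0, 0.6],
  [0, 0, 0, 0.6],
  [0, 0, 0, 0.6],
  [0, 0, 0, 0.6],
  [0, 0, 0, 0.6],
  [0, 0, 0, 0.6],
  [0, 0, 0, 0.6],
  [0, 0, 0, 0.6],
  [0, 0, 0, 0.6],
  [0, 0, 0, 0.6],
  [0, 0, 0, 0],
  [0, 0, 0, 0],
])

```text
clock: 6.92
tcp_pos: [0.4824, 0.1504, 0.1567]
tool_rot: [0.594, 0.804, -0.001, 0.002]
contact_force: [1.1, 0.3, -4.1]
finger_gap: 0.0132
```

```bash
python3 - <<'E'
from h import *
st()
E
```

```text
t 6.9167 p [0.4824 0.1504 0.1567] z [ 0.0018 -0.0039 -1.    ] yaw x 107.08426774779421 F [ 1.0958  0.3486 -4.1238] M [ 0.0842 -0.2025 -0.0108] gap 0.013229745764894859 q [ 0.12    0.3755 -0.5793  1.977   0.2727  0.8645 -0.3081]
```

servo_tool([
  [0, 0, 0, 0.6],
  [0, 0, 0, 0.5],
  [0, 0, 0, 0],
  [0, 0, 0, 0],
])

```text
clock: 7.25
tcp_pos: [0.4825, 0.1504, 0.1567]
tool_rot: [0.637, 0.771, -0.001, 0.002]
contact_force: [1.8, 0.3, -3.2]
finger_gap: 0.0135
```

```bash
python3 - <<'E'
from h import *
st()
c=bot.camera_info("wrist");im=bot.get_image("wrist");st()
cv2.imwrite("pics/w3.png",cv2.resize(im[90:290,190:450,::-1],None,fx=3,fy=3,interpolation=2))
E
```

```text
t 7.25 p [0.4825 0.1504 0.1567] z [ 0.0019 -0.0038 -1.    ] yaw x 100.80595589179693 F [ 1.7659  0.2605 -3.2338] M [ 0.0921 -0.1637 -0.0197] gap 0.01351258780683854 q [ 0.1017  0.3712 -0.5566  1.9775  0.2609  0.8617 -0.4072]
t 7.3 p [0.4825 0.1504 0.1567] z [ 0.0019 -0.0037 -1.    ] yaw x 100.79845192002941 F [ 0.9649  0.9693 -2.2982] M [ 0.1124 -0.2598 -0.0262] gap 0.013180078743725211 q [ 0.1018  0.3713 -0.5566  1.9775  0.2609  0.8617 -0.4073]
```

View pics/w3.png

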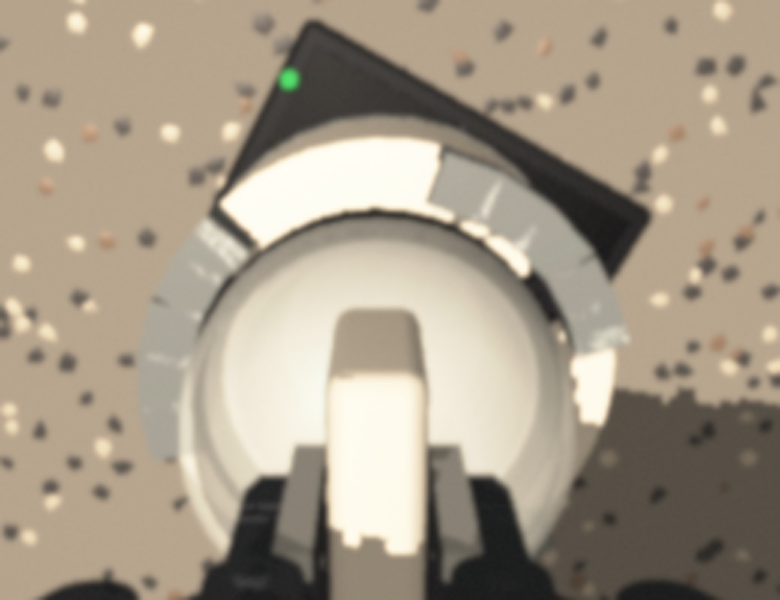

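servo_tool([
  [0, 0, 0, 0.5],
  [0, 0, 0.05, 0],
  [0, 0, 0, 0],
])

```text
clock: 7.55
tcp_pos: [0.4828, 0.1504, 0.1554]
tool_rot: [0.655, 0.755, -0.001, 0.002]
contact_force: [0.0, 1.3, -0.3]
finger_gap: 0.0133
```

servo_tool([
  [0, 0, 0.04, 0],
  [0, 0, 0, 0],
])

```text
clock: 7.72
tcp_pos: [0.4832, 0.1505, 0.1547]
tool_rot: [0.654, 0.757, -0.0, 0.002]
contact_force: [-1.9, -0.3, 4.0]
finger_gap: 0.0134
```

```bash
python3 - <<'E'
from h import *
st()
E
```

```text
t 7.7167 p [0.4832 0.1505 0.1547] z [ 0.0033 -0.0035 -1.    ] yaw x 98.38652608129524 F [-1.8906 -0.3373  3.952 ] M [ 0.1109  0.73   -0.034 ] gap 0.01343381841208379 q [ 0.0933  0.3731 -0.5465  1.9786  0.2597  0.8557 -0.4479]
```

servo_tool([
  [0, 0, 0, 0.4],
  [0, 0, 0.01, 0.2],
  [0, 0, 0.01, 0],
])

```text
clock: 7.97
tcp_pos: [0.4832, 0.1504, 0.1542]
tool_rot: [0.676, 0.737, -0.0, 0.002]
contact_force: [0.7, 1.3, -0.6]
finger_gap: 0.0135
```

```bash
python3 - <<'E'
from h import *
st()
E
```

```text
t 7.9667 p [0.4832 0.1504 0.1542] z [ 0.0033 -0.0037 -1.    ] yaw x 94.98913221672105 F [ 0.7355  1.2661 -0.6489] M [ 0.1272 -0.0323  0.0109] gap 0.013470901825365405 q [ 0.0827  0.3716 -0.5337  1.9793  0.2541  0.8533 -0.5023]
```

servo_tool([
  [0, 0, 0.04, 0],
  [0, 0, 0, 0],
])

```text
clock: 8.13
tcp_pos: [0.4832, 0.1504, 0.1527]
tool_rot: [0.675, 0.738, -0.0, 0.002]
contact_force: [0.5, 0.2, -2.0]
finger_gap: 0.0132
```

```bash
python3 - <<'E'
from h import *
st()
E
```

```text
t 8.1333 p [0.4832 0.1504 0.1527] z [ 0.0032 -0.0038 -1.    ] yaw x 95.1628884765417 F [ 0.5013  0.2296 -2.0094] M [ 0.1204 -0.0625  0.0057] gap 0.01320935254329008 q [ 0.0823  0.374  -0.5334  1.9804  0.2562  0.8505 -0.501 ]
```

servo_tool([
  [0, 0, 0.03, 0],
  [0, 0, 0, 0],
  [0, 0, 0, 0],
  [0, 0, 0, 0],
  [0, 0, 0, 0],
])

```text
clock: 8.55
tcp_pos: [0.4837, 0.1506, 0.1527]
tool_rot: [0.673, 0.739, 0.0, 0.003]
contact_force: [0.9, 0.0, 2.0]
finger_gap: 0.0131
```

```bash
python3 - <<'E'
from h import *
st()
E
```

```text
t 8.55 p [0.4837 0.1506 0.1527] z [ 0.0044 -0.0038 -1.    ] yaw x 95.36386927732951 F [0.8796 0.0146 1.9768] M [ 0.102   0.0917 -0.0345] gap 0.013057423894409483 q [ 0.0824  0.3746 -0.5338  1.9797  0.2577  0.8497 -0.4987]
```

servo_tool([
  [0, 0, 0, 0],
  [0, 0, -0.15, 0],
  [0, 0, -0.15, 0],
  [0, 0, 0, 0],
  [0, 0, 0, 0],
], force=60)

```text
clock: 8.97
tcp_pos: [0.4826, 0.15, 0.1615]
tool_rot: [0.673, 0.74, -0.001, 0.002]
contact_force: [-0.3, 0.6, -7.0]
finger_gap: 0.0129
```

```bash
cat > fk.py <<'E'
from h import *
from scipy.optimize import least_squares
D=[([1.2485,.4179,-.0103,1.6141,.0047,1.1107,-.053],[.1731,-.6002,.2477],[-.0004,.001,-1],16.09),
([.9053,-.0505,-.4936,2.0566,-.0287,1.1405,.7655],[.3511,-.1766,.2992],[-.0091,.0063,-.9999],109.54),
([.4943,.1199,-.8739,1.9241,.0919,1.1485,.8626],[.4398,.1187,.2998],[-.0091,.005,-.9999],163.17),
([.3429,.3512,-.8206,1.9192,.2987,1.0082,.608],[.4845,.1414,.2113],[-.0099,-.0016,-.9999],159.88),
([.2743,.4321,-.7758,1.9744,.3947,.8881,.5197],[.4832,.1501,.1525],[.0027,-.0046,-1],160.47),
([.12,.3755,-.5793,1.977,.2727,.8645,-.3081],[.4824,.1504,.1567],[.0018,-.0039,-1],107.08),
([.0824,.3746,-.5338,1.9797,.2577,.8497,-.4987],[.4837,.1506,.1527],[.0044,-.0038,-1],95.36)]
def fk(q,P,S):
    h,a,L1,b,L2,c,L3,y0,z0=P
    s1,s3,s5,s7=S
    E=lambda ax,t:R.from_euler(ax,t).as_matrix()
    M=E("z",s1*q[0]+y0)@E("y",q[1])@E("z",s3*q[2])
    p=np.array([0,0,h])+E("z",s1*q[0]+y0)@[a,0,0]+M@[b,0,L1]
    M=M@E("y",q[3])@E("z",s5*q[4]);p=p+M@[c,0,L2]
    M=M@E("y",q[5])@E("z",s7*q[6]+z0);p=p+M@[0,0,L3]
    return p,M
def res(P,S):
    o=[]
    for q,p,z,y in D:
        x,M=fk(q,P,S);o+=[*(x-p),*(.3*(M[:,2]-z)),.3*(M[0,0]-np.cos(np.radians(y))),.3*(M[1,0]-np.sin(np.radians(y)))]
    return np.array(o)
if __name__=="__main__":
    import itertools
    best=None
    for S in itertools.product([1,-1],repeat=4):
      for y0 in (0,):
       for z0 in (0,1.57,3.14,-1.57):
        f=least_squares(res,[.35,0,.4,0,.4,0,.2,y0,z0],args=(S,))
        if best is None or f.cost<best[0]: best=(f.cost,S,f.x)
    print(best);np.save("P.npy",np.r_[best[2],best[1]])
    st()
E
python3 fk.py
```

```text
(np.float64(6.889792304523367e-05), (-1, -1, -1, -1), array([ 0.4542,  0.004 ,  0.4999, -0.0141,  0.477 , -0.0008,  0.4564,
       -0.052 ,  1.5188]))
t 8.9667 p [0.4826 0.15   0.1615] z [ 0.0016 -0.0047 -1.    ] yaw x 95.39786096041628 F [-0.3107  0.61   -7.0456] M [ 0.0137 -0.0048  0.0116] gap 0.0128606453016724 q [ 0.0887  0.3609 -0.5394  1.974   0.2461  0.87   -0.4882]
```

```bash
cat > sim.py <<'E'
from fk import *
P=np.load("P.npy");S=P[9:];P=P[:9]
lo=np.array([-2.81,-.39,-1.27,.06,-1.19,.19,-2.82]);hi=np.array([2.81,2.02,1.25,2.57,4.33,2,2.82])
V=.7*np.array([1.89,1.89,2.39,2.39,3.01,3.01,3.01])/12
def step(q,d,w,mode="nls"):
    p,M=fk(q,P,S);g=p+M@(np.array(d[:3])*.03);G=M@R.from_euler("z",np.radians(6*d[3])).as_matrix()
    if mode=="nls":
        f=lambda x:np.r_[(lambda a:[*(a[0]-g),*(w*R.from_matrix(a[1]@G.T).as_rotvec())])(fk(x,P,S)),.003*(x-q)]
        x=least_squares(f,np.clip(q,lo+1e-4,hi-1e-4),bounds=(lo,hi)).x
    else: # DLS iterations with clipping
        x=q.copy()
        for _ in range(20):
            pp,MM=fk(x,P,S);e=np.r_[g-pp,w*R.from_matrix(G@MM.T).as_rotvec()];J=np.zeros((6,7))
            for i in range(7):
                y=x.copy();y[i]+=1e-5;a,b=fk(y,P,S);J[:,i]=np.r_[a-pp,w*R.from_matrix(b@MM.T).as_rotvec()]/1e-5
            x=np.clip(x+J.T@np.linalg.solve(J@J.T+1e-4*np.eye(6),e),lo,hi)
    dq=x-q;k=max(1,np.max(np.abs(dq)/V));return q+dq/k
def world(q,v,tw=0):
    p,M=fk(q,P,S);return [*(M.T@np.array(v)),tw]
def info(q):
    p,M=fk(q,P,S);return p,np.degrees(np.arccos(-M[2,2])),M[:,2]
E
cat > t1.py <<'E'
from sim import *
q0=np.array([.0887,.3609,-.5394,1.974,.2461,.87,-.4882])
for mode in("nls","dls"):
  for w in (1,.3):
    q=q0.copy();print(mode,w,info(q))
    for i in range(60):
        q=step(q,world(q,[0,0,1]),w,mode)
        if i%10==9 : p,t,z=info(q);print(i,p,"tilt %.1f"%t,z,q)
E
python3 t1.py
```

```text
nls 1 (array([0.4825, 0.1502, 0.1623]), np.float64(0.28340740718719976), array([ 0.0013, -0.0048, -1.    ]))
9 [0.4825 0.1502 0.4623] tilt 0.3 [ 0.0014 -0.0048 -1.    ] [ 0.1696  0.0948 -0.5821  1.5652  0.0572  1.4977 -0.3204]
19 [0.4824 0.1495 0.6855] tilt 0.3 [-0.0022 -0.0048 -1.    ] [-0.2141  0.1628 -0.1864  0.9976  0.0369  1.9875 -0.2907]
29 [0.4641 0.1429 0.7433] tilt 6.0 [ 0.1011  0.0268 -0.9945] [-0.3999  0.0756  0.0522  0.9613 -0.0001  2.     -0.2554]
39 [0.4605 0.1409 0.7983] tilt 12.6 [ 0.2106  0.0601 -0.9757] [-0.4899  0.0251  0.1451  0.896  -0.0003  2.     -0.2525]
49 [0.4645 0.1414 0.8556] tilt 19.4 [ 0.3191  0.0926 -0.9432] [-0.9183  0.0049  0.5782  0.7988 -0.0007  2.     -0.2479]
59 [0.4692 0.1426 0.9153] tilt 26.3 [ 0.4249  0.1236 -0.8968] [-1.5812  0.0039  1.25    0.682  -0.0055  2.     -0.2424]
nls 0.3 (array([0.4825, 0.1502, 0.1623]), np.float64(0.28340740718719976), array([ 0.0013, -0.0048, -1.    ]))
9 [0.4825 0.1502 0.4623] tilt 0.3 [ 0.0014 -0.0048 -1.    ] [ 0.1696  0.0948 -0.5821  1.5652  0.0572  1.4976 -0.3204]
19 [0.4833 0.1502 0.6997] tilt 1.4 [ 0.0242  0
[... 1506 characters left out ...]
0.4623] tilt 0.3 [ 0.0013 -0.0048 -1.    ] [ 0.1778  0.0954 -0.5914  1.5651  0.0582  1.4978 -0.3215]
19 [0.5682 0.1887 0.7753] tilt 11.9 [ 0.1904  0.08   -0.9784] [-0.0594  0.2841 -0.5462  0.6811  0.1887  2.     -0.3804]
29 [0.6673 0.308  0.9256] tilt 34.4 [ 0.5524  0.1159 -0.8255] [-0.5967  0.5042 -0.202   0.06    0.4033  2.     -0.1397]
39 [0.6967 0.3417 0.8542] tilt 31.5 [ 0.5213 -0.0231 -0.853 ] [-0.7067  0.6149  0.0137  0.06    0.365   2.      0.2464]
49 [0.7597 0.2884 0.7587] tilt 24.0 [ 0.4    -0.0743 -0.9135] [-0.5659  0.7167  0.1432  0.0769  0.154   2.      0.4921]
59 [0.81   0.2224 0.6883] tilt 18.6 [ 0.3088 -0.0778 -0.9479] [-0.4235  0.8051  0.1842  0.06    0.0257  2.      0.6135]
```

```bash
cat > t2.py <<'E'
from sim import *
q0=np.array([.0887,.3609,-.5394,1.974,.2461,.87,-.4882])
er=np.array([np.cos(.3),np.sin(.3),0])
for w in (.3,1):
    q=q0.copy();n=0
    while info(q)[1]<45: q=step(q,world(q,[0,0,1]),w);n+=1
    print(w,n,info(q),q)
    for a in range(0,360,30):
        v=np.cos(np.radians(a))*er+np.array([0,0,np.sin(np.radians(a))])
        x=q.copy();o=[]
        for i in range(50):
            x=step(x,world(x,v),w);p,t,z=info(x)
            if i%10==9:o.append((round(float(np.hypot(p[0],p[1])),2),round(float(p[2]),2),round(float(t))))
        print(a,o)
E
python3 t2.py
```

```text
0.3 38 (array([0.4805, 0.1489, 1.0901]), np.float64(46.33850929101785), array([ 0.6927,  0.2085, -0.6904])) [-0.4225  0.0558  0.0818  0.2772 -0.0063  2.     -0.2541]
0 [(0.79, 1.06, 54), (1.07, 1.02, 68), (1.29, 0.96, 89), (1.36, 0.9, 99), (1.38, 0.83, 97)]
30 [(0.75, 1.18, 65), (0.97, 1.26, 86), (1.14, 1.3, 112), (1.17, 1.28, 117), (1.18, 1.26, 116)]
60 [(0.64, 1.26, 71), (0.76, 1.43, 97), (0.85, 1.56, 124), (0.87, 1.59, 134), (0.84, 1.61, 136)]
90 [(0.5, 1.29, 73), (0.49, 1.5, 99), (0.48, 1.69, 126), (0.45, 1.81, 151), (0.42, 1.82, 155)]
120 [(0.36, 1.27, 70), (0.22, 1.44, 95), (0.1, 1.61, 120), (0.02, 1.77, 147), (0.13, 1.86, 172)]
150 [(0.25, 1.19, 63), (0.1, 1.31, 84), (0.09, 1.36, 90), (0.07, 1.49, 107), (0.01, 1.65, 129)]
180 [(0.27, 1.1, 52), (0.22, 1.19, 64), (0.13, 1.3, 81), (0.09, 1.33, 86), (0.09, 1.33, 87)]
210 [(0.3, 0.99, 40), (0.3, 0.89, 28), (0.28, 0.75, 13), (0.18, 0.58, 12), (0.15, 0.43, 22)]
240 [(0.39, 0.89, 36), (0.31, 0.68, 11), (0.22, 0.44, 7), (0.11, 0.2, 12), (0.1, 0.14, 17)]
270 [(0.51, 0.84, 43), (0.54, 0.55, 35), (0.54, 0.25, 35), (0.53, 0.22, 35), (0.52,
[... 794 characters left out ...]
5), (0.18, 1.24, 72), (0.14, 1.28, 78)]
150 [(0.28, 1.08, 50), (0.26, 1.12, 55), (0.23, 1.17, 61), (0.2, 1.21, 67), (0.17, 1.26, 74)]
180 [(0.28, 1.05, 47), (0.28, 1.07, 49), (0.27, 1.09, 51), (0.27, 1.11, 54), (0.26, 1.12, 57)]
210 [(0.32, 1.01, 43), (0.3, 0.99, 41), (0.31, 0.92, 39), (0.29, 0.76, 39), (0.26, 0.6, 38)]
240 [(0.43, 0.93, 43), (0.45, 0.83, 37), (0.49, 0.67, 31), (0.48, 0.43, 28), (0.4, 0.23, 27)]
270 [(0.52, 0.84, 45), (0.59, 0.57, 43), (0.59, 0.32, 43), (0.57, 0.24, 42), (0.56, 0.21, 43)]
300 [(0.64, 0.84, 45), (0.79, 0.58, 45), (0.93, 0.33, 45), (1.07, 0.12, 44), (1.22, -0.14, 44)]
330 [(0.76, 0.93, 45), (1.01, 0.78, 45), (1.21, 0.6, 47), (1.31, 0.39, 51), (1.35, 0.22, 55)]
```

servo_tool([
  [0, 0, -0.4, 0],
  [0, 0, -0.7, 0],
  [0, 0, -1, 0],
  [0, 0, -1, 0],
  [0, 0, -1, 0],
  [0, 0, -1, 0],
  [0, 0, -1, 0],
  [0, 0, -1, 0],
  [0, 0, -1, 0],
  [0, 0, -1, 0],
  [0, 0, -1, 0],
  [0, 0, -1, 0],
  [0, 0, -1, 0],
  [0, 0, -1, 0],
  [0, 0, -1, 0],
  [0, 0, -1, 0],
  [0, 0, -0.7, 0],
  [0, 0, -0.4, 0],
])

```text
clock: 10.47
tcp_pos: [0.4698, 0.1522, 0.6795]
tool_rot: [0.669, 0.743, -0.004, -0.001]
contact_force: [-0.6, 0.1, -7.3]
finger_gap: 0.013
```

```bash
python3 - <<'E'
from h import *
st()
E
```

```text
t 10.4667 p [0.4698 0.1522 0.6795] z [-0.0078 -0.005  -1.    ] yaw x 96.01407639960739 F [-0.5898  0.0901 -7.3285] M [ 0.0416 -0.01   -0.0428] gap 0.013013498529948394 q [ 0.0974  0.159  -0.599   1.0276  0.0986  1.9898 -0.3513]
```

servo_tool([
  [0, 0, -0.6, 0],
  [0, 0, -0.8, 0],
  [0, 0, -1, 0],
  [0, 0, -1, 0],
  [0, 0, -1, 0],
])

```text
clock: 10.88
tcp_pos: [0.4732, 0.154, 0.6864]
tool_rot: [0.669, 0.743, -0.006, 0.0]
contact_force: [0.9, -0.3, -6.9]
finger_gap: 0.0133
```

```bash
python3 - <<'E'
from h import *
st()
E
```

```text
t 10.8833 p [0.4732 0.154  0.6864] z [-0.0077 -0.0093 -0.9999] yaw x 96.03961407779389 F [ 0.8853 -0.2626 -6.9313] M [ 0.077  -0.105  -0.0075] gap 0.013267466316356134 q [-0.4582  0.1398  0.0984  1.0128 -0.0085  2.0001 -0.2588]
```

servo_tool([
  [0, 0, -1, 0],
  [0, 0, -1, 0],
  [0, 0, -1, 0],
  [0, 0, -1, 0],
  [0, 0, -1, 0],
  [0, 0, -1, 0],
])

```text
clock: 11.38
tcp_pos: [0.4557, 0.1505, 0.7408]
tool_rot: [0.665, 0.745, 0.045, 0.027]
contact_force: [0.3, -0.4, -6.9]
finger_gap: 0.0127
```

```bash
python3 - <<'E'
from h import *
st()
E
```

```text
t 11.3833 p [0.4557 0.1505 0.7408] z [ 0.0992  0.0307 -0.9946] yaw x 96.54316385968293 F [ 0.3379 -0.3946 -6.9313] M [-0.0751  0.2794 -0.0563] gap 0.012664882729281025 q [-0.9153  0.0926  0.6239  0.9574 -0.06    2.0042 -0.2111]
```

servo_tool([
  [0, 0.12, -1, 0],
  [0, 0.14, -1, 0],
  [0, 0.16, -1, 0],
  [0, 0.18, -1, 0],
  [0, 0.2, -1, 0],
  [0, 0.22, -1, 0],
  [0, 0.24, -1, 0],
  [0, 0.26, -1, 0],
  [0, 0.28, -1, 0],
  [0, 0.3, -1, 0],
])

```text
clock: 12.22
tcp_pos: [0.4383, 0.1297, 0.8568]
tool_rot: [0.653, 0.735, 0.159, 0.09]
contact_force: [-0.3, -1.1, -6.3]
finger_gap: 0.0127
```

```bash
python3 - <<'E'
from h import *
st()
E
```

```text
t 12.2167 p [0.4383 0.1297 0.8568] z [ 0.3406  0.1164 -0.933 ] yaw x 97.52861846474066 F [-0.3114 -1.0927 -6.2823] M [-0.327   1.0647 -0.0008] gap 0.012677296438184433 q [-1.112   0.0444  0.8425  0.7399 -0.0576  2.0034 -0.1925]
```

servo_tool([
  [0, 0.38, -0.95, 0],
  [0, 0.4, -0.93, 0],
  [0, 0.43, -0.92, 0],
  [0, 0.46, -0.9, 0],
  [0, 0.48, -0.88, 0],
  [0, 0.5, -0.87, 0],
  [0, 0.52, -0.85, 0],
  [0, 0.55, -0.84, 0],
  [0, 0.57, -0.82, 0],
  [0, 0.59, -0.81, 0],
])

```text
clock: 13.05
tcp_pos: [0.4341, 0.101, 0.963]
tool_rot: [0.632, 0.711, 0.265, 0.157]
contact_force: [-0.3, -0.2, -6.7]
finger_gap: 0.0126
```

```bash
python3 - <<'E'
from h import *
st()
E
```

```text
t 13.05 p [0.4341 0.101  0.963 ] z [ 0.5577  0.1785 -0.8106] yaw x 98.81994149585759 F [-0.2799 -0.2055 -6.6866] M [-0.5056  1.6698  0.0125] gap 0.012640154640394812 q [-0.601   0.0877  0.4408  0.4327 -0.1289  2.0038 -0.1473]
```

servo_tool([
  [0, 0.6, -0.8, 0],
  [0, 0.62, -0.78, 0],
  [0, 0.64, -0.76, 0],
  [0, 0.67, -0.74, 0],
  [0, 0.69, -0.72, 0],
  [0, 0, 0, 0],
  [0, 0, 0, 0],
])

```text
clock: 13.63
tcp_pos: [0.4273, 0.0825, 1.0097]
tool_rot: [0.619, 0.695, 0.312, 0.191]
contact_force: [1.4, -0.2, -7.3]
finger_gap: 0.0131
```

```bash
python3 - <<'E'
from h import *
st()
c=bot.camera_info("scene");im=bot.get_image("scene")
print(proj("scene",bot.observe()["tcp_pos"],c))
cv2.imwrite("pics/s2.png",im[:,:,::-1])
E
```

```text
t 13.6333 p [0.4273 0.0825 1.0097] z [ 0.6526  0.1968 -0.7317] yaw x 99.26691980960749 F [ 1.3575 -0.2031 -7.3416] M [-0.6001  1.9204  0.003 ] gap 0.013065979105336894 q [-0.4182  0.1191  0.3482  0.2755 -0.1982  2.0042 -0.1277]
(np.float64(404.0670262802072), np.float64(-482.25111454616456))
```

View pics/s2.png

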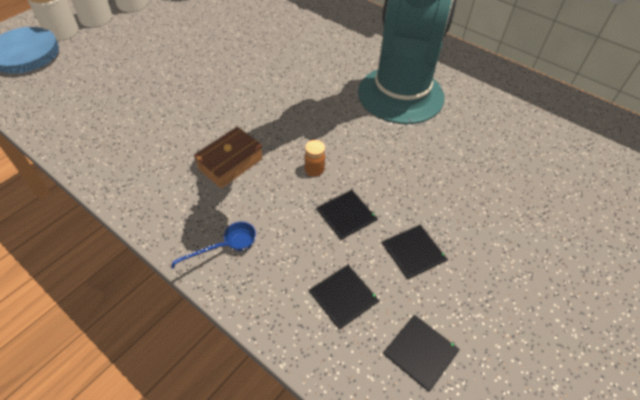

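servo_tool([
  [0, 0, 0, 0],
  [0, 0, 0, 0],
  [0, 0, 0, 0],
  [0, 0, 0, 0],
  [0, 0, 0, 0],
  [0, 0, 0, 0],
  [0, 0, 0, 0],
  [0, 0, 0, 0],
  [0, 0, 0, 0],
  [0, 0, 0, 0],
  [0, 0, 0, 0],
  [0, 0, 0, 0],
  [0, 0, 0, 0],
  [0, 0, 0, 0],
  [0, 0, 0, 0],
  [0, 0, 0, 0],
  [0, 0, 0, 0],
  [0, 0, 0, 0],
])

```text
clock: 15.18
tcp_pos: [0.4275, 0.0839, 1.0081]
tool_rot: [0.619, 0.696, 0.311, 0.19]
contact_force: [-1.2, -0.4, -6.3]
finger_gap: 0.0131
```

servo_tool([
  [0, 0, 0, 0],
  [0, 0, 0, 0],
  [0, 0, 0, 0],
  [0, 0, 0, 0],
  [0, 0, 0, 0],
  [0, 0, 0, 0],
  [0, 0, 0, 0],
  [0, 0, 0, 0],
  [0, 0, 0, 0],
  [0, 0, 0, 0],
])

```text
clock: 16.02
tcp_pos: [0.4274, 0.0839, 1.008]
tool_rot: [0.619, 0.696, 0.311, 0.19]
contact_force: [-0.0, -0.3, -6.4]
finger_gap: 0.0129
```

```bash
cat > t3.py <<'E'
from sim import *
s,_=st()
print("dock",ray("scene",347.5,213.5,.008))
q0=np.array(s["q"]);q0=np.clip(q0,lo,hi)
p,_,z=info(q0);er=np.array([z[0],z[1],0])/np.hypot(z[0],z[1])
for w in (.5,):
    for a in range(180,285,10):
        v=np.cos(np.radians(a))*er+np.array([0,0,np.sin(np.radians(a))])
        x=q0.copy();o=[]
        for i in range(50):
            x=step(x,world(x,v),w);p,t,z=info(x)
            if i%7==6:o.append((np.round(p,2).tolist(),round(float(t)),np.round(x[[1,2,3,5]],1).tolist()))
        print(a,*o,sep="\n   ")
E
python3 t3.py | sed 's/ //g'
```

```text
t16.0167p[0.42740.08391.008]z[0.64880.1975-0.7349]yawx99.37034358694977F[-0.039-0.284-6.3733]M[-0.57281.90540.0237]gap0.012890459407449258q[-0.42790.11790.35390.2817-0.19662.0042-0.1275]
dock[0.4870.15590.008]
180
([0.33,0.07,1.05],44,[-0.3,0.0,0.7,2.0])
([0.28,0.05,1.06],48,[-0.4,0.1,0.7,2.0])
([0.27,0.04,1.09],52,[-0.4,0.1,0.6,2.0])
([0.25,0.02,1.13],57,[-0.4,0.2,0.6,2.0])
([0.23,-0.02,1.17],63,[-0.4,0.4,0.5,2.0])
([0.2,-0.06,1.22],70,[-0.4,0.7,0.4,2.0])
([0.16,-0.11,1.25],77,[-0.4,1.1,0.4,2.0])
190
([0.33,0.07,1.02],43,[-0.3,0.0,0.8,2.0])
([0.29,0.05,1.02],43,[-0.4,0.1,0.8,2.0])
([0.29,0.04,1.02],44,[-0.4,0.1,0.8,2.0])
([0.29,0.0,1.02],45,[-0.4,0.2,0.8,2.0])
([0.29,-0.06,1.01],46,[-0.4,0.4,0.8,2.0])
([0.26,-0.16,0.98],49,[-0.4,0.6,1.0,2.0])
([0.19,-0.26,0.92],51,[-0.4,0.9,1.1,2.0])
200
([0.36,0.08,1.0],43,[-0.4,0.1,0.9,1.9])
([0.3,0.05,0.98],39,[-0.4,0.1,0.9,2.0])
([0.3,0.02,0.96],37,[-0.4,0.1,0.9,2.0])
([0.3,-0.04,0.91],34,[-0.4,0.3,1.0,2.0])
([0.27,-0.14,0.84],33,[-0.4,0.4,1.2,2.0])
([0.15,-0.24,0.73],34,[-0.4,0.7,1.4,2.0])
([-0.02,-0.3,0.64],34,[-0.4,1.2,1.5,2.0])
210
([0.38,0.
[... 1626 characters left out ...]
7,0.09,0.21],33,[-0.2,-0.1,2.6,0.2])
([0.47,0.09,0.18],32,[-0.1,-0.9,2.6,0.2])
([0.44,0.07,0.15],27,[-0.0,-1.2,2.6,0.2])
270
([0.53,0.12,0.89],43,[-0.3,0.2,1.2,1.5])
([0.54,0.12,0.71],41,[-0.4,-0.0,1.7,1.2])
([0.56,0.12,0.5],40,[-0.4,0.0,2.1,0.8])
([0.56,0.12,0.29],40,[-0.2,0.1,2.4,0.2])
([0.55,0.13,0.27],40,[-0.1,-0.6,2.4,0.2])
([0.53,0.12,0.22],36,[-0.1,-1.3,2.5,0.2])
([0.49,0.1,0.18],33,[-0.0,-0.9,2.5,0.2])
280
([0.56,0.13,0.88],43,[-0.2,0.2,1.2,1.5])
([0.59,0.13,0.68],43,[-0.3,0.2,1.7,1.0])
([0.63,0.14,0.47],43,[-0.2,0.2,2.1,0.5])
([0.65,0.15,0.3],41,[0.0,0.5,2.2,0.2])
([0.68,0.16,0.19],35,[0.3,0.3,2.2,0.2])
([0.73,0.17,0.02],26,[0.7,0.1,1.9,0.2])
([0.79,0.18,-0.17],21,[1.1,0.1,1.6,0.2])
```

```bash
cat > t4.py <<'E'
from sim import *
s,_=st();x=np.clip(s["q"],lo,hi)
z=info(x)[2];er=np.array([z[0],z[1],0])/np.hypot(z[0],z[1])
w=.5
import sys
seq=[]
for i in range(45):
    best=None;p0=info(x)[0]
    for a in range(180,300,15) :
        v=np.cos(np.radians(a))*er+np.array([0,0,np.sin(np.radians(a))])
        if i<6 and a!=240: continue
        y=step(x,world(x,v),w);p,t,zz=info(y)
        c=t+max(0,.40-np.hypot(p[0],p[1]))*100+max(0,.3-p[2])*100
        if best is None or c<best[0]:best=(c,y,a,t,p,zz)
    x=best[1];print(i,best[2],"%.1f"%best[3],best[4],best[5][:2],x)
E
python3 t4.py
```

```text
t 16.0167 p [0.4274 0.0839 1.008 ] z [ 0.6488  0.1975 -0.7349] yaw x 99.37034358694977 F [-0.039  -0.284  -6.3733] M [-0.5728  1.9054  0.0237] gap 0.012890459407449258 q [-0.4279  0.1179  0.3539  0.2817 -0.1966  2.0042 -0.1275]
0 240 42.9 [0.5202 0.1168 1.0475] [0.6602 0.1684] [-0.4719  0.0428  0.2968  0.4211 -0.1017  1.9316 -0.1437]
1 240 42.9 [0.5111 0.1137 1.0317] [0.6594 0.1704] [-0.495  -0.0336  0.2437  0.5605 -0.0317  1.8653 -0.1628]
2 240 42.9 [0.4998 0.1105 1.0117] [0.659  0.1711] [-0.5037 -0.1111  0.1987  0.6999  0.0165  1.8014 -0.182 ]
3 240 42.9 [0.4863 0.107  0.9877] [0.6589 0.1713] [-0.504  -0.1896  0.1627  0.8393  0.0489  1.7399 -0.1998]
4 240 42.9 [0.4718 0.1034 0.9617] [0.6589 0.1713] [-0.5004 -0.2642  0.1362  0.9692  0.069   1.6847 -0.2148]
5 240 42.9 [0.4572 0.0998 0.9357] [0.6589 0.1713] [-0.4955 -0.3321  0.1173  1.0847  0.0814  1.6375 -0.227 ]
6 225 42.9 [0.4468 0.0962 0.9256] [0.658  0.1722] [-0.3852 -0.3606  0.0751  1.1286  0.0242  1.6245 -0.1877]
7 225 42.4 [0.4389 0.0932 0.9181] [0.652  0.1716] [-0.275  -0.3749  0.0396  1.1509 -0.0373  1.6271 -0.1425]
8 240 41
[... 3322 characters left out ...]
.1647  0.0371  2.4205 -0.4306  0.6982  0.6759]
39 285 20.7 [0.4069 0.0178 0.1878] [0.2895 0.2031] [ 0.1737 -0.0874  0.0378  2.4417 -0.4898  0.607   0.7381]
40 180 20.7 [0.3778 0.0106 0.1878] [0.2895 0.2031] [ 0.1955 -0.1486  0.0691  2.4895 -0.4796  0.634   0.7769]
41 285 20.7 [0.3853 0.0125 0.1589] [0.2895 0.2031] [ 0.1819 -0.0594  0.0704  2.5078 -0.5687  0.5392  0.8685]
42 285 20.7 [0.3929 0.0144 0.1299] [0.2894 0.203 ] [ 0.1843  0.0371  0.0553  2.5198 -0.6976  0.4503  0.999 ]
43 285 20.7 [0.4004 0.0162 0.101 ] [0.2894 0.203 ] [ 0.2181  0.1386  0.0056  2.525  -0.8697  0.3679  1.1723]
44 270 20.9 [0.4018 0.0169 0.0806] [0.2915 0.2046] [ 0.2772  0.2078 -0.0588  2.5339 -1.0334  0.3123  1.3478]
```

```bash
python3 - <<'E'
s=open('fk.py').read()
s=s.replace("([.0824,","([.0974,.159,-.599,1.0276,.0986,1.9898,-.3513],[.4698,.1522,.6795],[-.0078,-.005,-1],96.01),\n([-.9153,.0926,.6239,.9574,-.06,2.0042,-.2111],[.4557,.1505,.7408],[.0992,.0307,-.9946],96.54),\n([-.601,.0877,.4408,.4327,-.1289,2.0038,-.1473],[.4341,.101,.963],[.5577,.1785,-.8106],98.82),\n([-1.112,.0444,.8425,.7399,-.0576,2.0034,-.1925],[.4383,.1297,.8568],[.3406,.1164,-.933],97.53),\n([-.4279,.1179,.3539,.2817,-.1966,2.0042,-.1275],[.4274,.0839,1.008],[.6488,.1975,-.7349],99.37),\n([.0824,",1)
# tool-x yaw only valid as projection direction
s=s.replace(".3*(M[0,0]-np.cos(np.radians(y))),.3*(M[1,0]-np.sin(np.radians(y)))",".3*np.sin(np.arctan2(M[1,0],M[0,0])-np.radians(y)),.1*(1-np.cos(np.arctan2(M[1,0],M[0,0])-np.radians(y)))")
s=s.replace("h,a,L1,b,L2,c,L3,y0,z0=P","h,a,L1,b,L2,c,L3,y0,z0,d1,d2,e2,d3,d4,d5,d6,dy1,dy2=P;q=np.array(q)+[0,d2,d3,d4,d5,d6,0]")
s=s.replace("M@[b,0,L1]","M@[b,dy1,L1]").replace("M@[c,0,L2]","M@[c,dy2,L2]")
s=s.replace(".2,y0,z0]",".2,y0,z0]+[0]*9").replace("best[2],best[1]]","best[2],best[1]]);print(np.abs(res(best[2],best[1])).reshape(-1,8).max(0)")
open('fk.py','w').write(s)
t=open('sim.py').read().replace("P[9:];P=P[:9]","P[18:];P=P[:18]");open('sim.py','w').write(t)
E
python3 fk.py
```

```text
(np.float64(0.0001237484826430913), (-1, -1, -1, -1), array([ 0.2918,  0.0021,  0.5068,  0.0014,  0.4675,  0.0002,  0.2924,
       -0.0302,  1.5522, -3.0423, -0.0073, 58.1887, -0.0111,  0.0228,
       -0.0027, -0.015 , -0.0269,  0.0081]))
[0.0065 0.0045 0.0024 0.0019 0.002  0.0003 0.0013 0.    ]
t 16.0167 p [0.4274 0.0839 1.008 ] z [ 0.6488  0.1975 -0.7349] yaw x 99.37034358694977 F [-0.039  -0.284  -6.3733] M [-0.5728  1.9054  0.0237] gap 0.012890459407449258 q [-0.4279  0.1179  0.3539  0.2817 -0.1966  2.0042 -0.1275]
```

```bash
cat > t4.py <<'E'
from sim import *
import sys
s,_=st();x=np.clip(s["q"],lo,hi)
w=.5;N=int(sys.argv[1]) if len(sys.argv)>1 else 45;k=int(sys.argv[2]) if len(sys.argv)>2 else 0
for i in range(N):
    best=None;p0,t0,z0=info(x);er=np.array([p0[0],p0[1],0])/np.hypot(p0[0],p0[1]);et=np.array([-er[1],er[0],0])
    for a in range(180,300,15):
      for b in (-.5,0,.5):
        v=np.cos(np.radians(a))*er+np.array([0,0,np.sin(np.radians(a))])+b*et;v/=max(1,np.abs(v).max())
        if i<k and (a!=240 or b): continue
        y=step(x,world(x,v),w);p,t,zz=info(y)
        c=t+max(0,.33-np.hypot(p[0],p[1]))*300+max(0,.3-p[2])*300+.2*abs(b)
        if best is None or c<best[0]:best=(c,y,a,b,t,p,zz)
    x=best[1];d=R.from_matrix(fk(x,P,S)[1])
    print(i,best[2],best[3],"%.1f"%best[4],best[5],best[6][:2],x)
E
python3 t4.py 45 8
```

```text
t 16.0167 p [0.4274 0.0839 1.008 ] z [ 0.6488  0.1975 -0.7349] yaw x 99.37034358694977 F [-0.039  -0.284  -6.3733] M [-0.5728  1.9054  0.0237] gap 0.012890459407449258 q [-0.4279  0.1179  0.3539  0.2817 -0.1966  2.0042 -0.1275]
0 240 0 43.0 [0.4237 0.0826 1.0001] [0.6526 0.1958] [-0.4654  0.0415  0.298   0.4211 -0.1084  1.9327 -0.1421]
1 240 0 42.9 [0.4148 0.0798 0.9845] [0.6519 0.1978] [-0.4853 -0.0352  0.2472  0.5605 -0.0431  1.8667 -0.1595]
2 240 0 42.9 [0.4036 0.0771 0.9648] [0.6515 0.1986] [-0.4932 -0.1123  0.2041  0.6999  0.0027  1.8023 -0.1776]
3 240 0 42.9 [0.3901 0.0744 0.9411] [0.6514 0.1987] [-0.4939 -0.1899  0.169   0.8393  0.0343  1.7396 -0.1952]
4 240 0 42.9 [0.3754 0.0716 0.9152] [0.6514 0.1987] [-0.491  -0.264   0.1422  0.9707  0.0547  1.6823 -0.211 ]
5 240 0 42.9 [0.3607 0.0688 0.8892] [0.6514 0.1987] [-0.4869 -0.3311  0.1224  1.0875  0.0676  1.633  -0.2243]
6 240 0 42.9 [0.346  0.066  0.8632] [0.6514 0.1987] [-0.4137 -0.39    0.084   1.1943  0.037   1.5864 -0.2073]
7 240 0 42.4 [0.3442 0.0651 0.8587] [0.6452 0.1975] [-0.3035 -0.39    0.0474  1.2053 -0.0255  1.586  -
[... 3436 characters left out ...]
-0.0521  1.0172 -0.2864]
39 285 0 11.0 [0.3172 0.1359 0.2857] [0.1588 0.1063] [-0.4083 -0.2562 -0.0354  2.275  -0.0522  0.933  -0.2851]
40 180 0.5 11.0 [0.2872 0.1377 0.2857] [0.1588 0.1063] [-0.4189 -0.3216 -0.0667  2.3177 -0.058   0.9539 -0.3237]
41 285 -0.5 11.0 [0.3007 0.1275 0.2568] [0.1588 0.1063] [-0.4085 -0.2627 -0.0335  2.35   -0.0555  0.8647 -0.2782]
42 285 0 11.0 [0.3078 0.1305 0.2278] [0.1588 0.1063] [-0.4104 -0.1987 -0.0337  2.3793 -0.0564  0.7714 -0.276 ]
43 180 0.5 11.0 [0.2778 0.1324 0.2278] [0.1588 0.1063] [-0.4229 -0.2649 -0.0683  2.4251 -0.0601  0.79   -0.3208]
44 285 -0.5 11.0 [0.2913 0.1222 0.1988] [0.1588 0.1063] [-0.41   -0.1885 -0.0326  2.4507 -0.0616  0.69   -0.2672]
```

servo_tool([
  [0, -0.5, 0.15, 0],
  [0, -0.96, 0.3, 0],
  [0, -0.96, 0.3, 0],
  [0, -0.96, 0.3, 0],
  [0, -0.96, 0.3, 0],
  [0, -0.96, 0.3, 0],
  [0, -0.96, 0.3, 0],
  [0, -0.96, 0.3, 0],
])

```text
clock: 16.68
tcp_pos: [0.3445, 0.0864, 0.8727]
tool_rot: [0.62, 0.696, 0.31, 0.188]
contact_force: [-1.1, -1.2, -5.1]
finger_gap: 0.0131
```

```bash
cat > dirs.py <<'E'
from h import *
s,r=st();p=s["tcp_pos"];er=np.array([p[0],p[1],0])/np.hypot(p[0],p[1]);et=np.array([-er[1],er[0],0])
print("tilt",np.degrees(np.arccos(-r[2,2])),"r",np.hypot(p[0],p[1]))
for a in (180,210,225,240,255,270): print(a,r.T@(np.cos(np.radians(a))*er+np.array([0,0,np.sin(np.radians(a))])))
print("et",r.T@et)
E
python3 dirs.py
```

```text
t 16.6833 p [0.3445 0.0864 0.8727] z [ 0.6452  0.1984 -0.7378] yaw x 99.32181765892142 F [-1.1205 -1.177  -5.0884] M [-0.6208  1.9271 -0.005 ] gap 0.013095905021860671 q [-0.4468 -0.367   0.0259  1.1591  0.0907  1.6115 -0.2649]
tilt 42.4575765042742 r 0.35512330930770314
180 [-0.0823 -0.734  -0.6741]
210 [-0.1326 -0.9676 -0.2149]
225 [-0.145  -0.9884  0.045 ]
240 [-0.1475 -0.9419  0.3019]
255 [-0.1399 -0.8311  0.5382]
270 [-0.1228 -0.6638  0.7378]
et [ 0.989  -0.1435  0.0356]
```

servo_tool([
  [-0.1, -0.98, 0.05, 0],
  [-0.1, -0.98, 0.05, 0],
  [-0.1, -0.98, 0.07, 0],
  [-0.1, -0.98, 0.1, 0],
  [-0.1, -0.98, 0.12, 0],
  [-0.1, -0.97, 0.15, 0],
  [-0.1, -0.97, 0.18, 0],
  [-0.1, -0.97, 0.2, 0],
])

```text
clock: 17.35
tcp_pos: [0.3442, 0.0908, 0.8381]
tool_rot: [0.621, 0.703, 0.297, 0.177]
contact_force: [-3.4, 11.3, -7.6]
finger_gap: 0.0126
```

```bash
python3 dirs.py
```

```text
t 17.35 p [0.3442 0.0908 0.8381] z [ 0.618   0.1974 -0.761 ] yaw x 99.57215548796492 F [-3.4426 11.3036 -7.6271] M [1.5386 2.2908 1.7805] gap 0.012589000030983136 q [-0.035  -0.3865 -0.1311  1.2472 -0.1365  1.5739 -0.1018]
tilt 40.448220725590105 r 0.3560263859699933
180 [-0.0901 -0.7564 -0.6479]
210 [-0.138  -0.9738 -0.1806]
225 [-0.1485 -0.9857  0.08  ]
240 [-0.1489 -0.9304  0.3351]
255 [-0.1391 -0.8116  0.5674]
270 [-0.1199 -0.6376  0.761 ]
et [ 0.9887 -0.1462  0.0333]
```

servo_tool([
  [0, 0, 0, 0],
  [0, 0, 0, 0],
])

```text
clock: 17.52
tcp_pos: [0.3448, 0.0903, 0.8364]
tool_rot: [0.622, 0.703, 0.296, 0.177]
contact_force: [0.9, -0.4, -5.7]
finger_gap: 0.0132
```

```bash
python3 dirs.py;  python3 t4.py 12 0
```

```text
t 17.5167 p [0.3448 0.0903 0.8364] z [ 0.6167  0.1956 -0.7625] yaw x 99.43170877647312 F [ 0.8809 -0.3686 -5.6778] M [-0.6913  1.7674 -0.0981] gap 0.013215572185392214 q [-0.0518 -0.3865 -0.1246  1.2509 -0.1262  1.5725 -0.1097]
tilt 40.311492518560925 r 0.356381839702198
180 [-0.0908 -0.7578 -0.6461]
210 [-0.1384 -0.9742 -0.1783]
225 [-0.1488 -0.9854  0.0823]
240 [-0.149  -0.9295  0.3373]
255 [-0.1391 -0.8103  0.5693]
270 [-0.1197 -0.6358  0.7625]
et [ 0.9887 -0.1465  0.033 ]
t 17.5167 p [0.3448 0.0903 0.8364] z [ 0.6167  0.1956 -0.7625] yaw x 99.43170877647312 F [ 0.8809 -0.3686 -5.6778] M [-0.6913  1.7674 -0.0981] gap 0.013215572185392214 q [-0.0518 -0.3865 -0.1246  1.2509 -0.1262  1.5725 -0.1097]
0 210 -0.5 39.3 [0.342  0.0836 0.8329] [0.607  0.1796] [-0.1621 -0.3893 -0.0514  1.2508 -0.0781  1.5947 -0.1253]
1 225 0 37.8 [0.3381 0.0816 0.8255] [0.5872 0.176 ] [-0.2092 -0.39   -0.0309  1.2583 -0.0552  1.6134 -0.1416]
2 225 0 36.3 [0.3345 0.0796 0.8183] [0.5668 0.1724] [-0.2016 -0.39   -0.0306  1.2658 -0.061   1.6321 -0.135 ]
3 225 0 34.9 [0.331  0.0775 0.8109] [0.5459 0.1689] [-0.19
[... 235 characters left out ...]
303  1.2934 -0.0794  1.6832 -0.1116]
6 240 0 30.6 [0.3263 0.0721 0.7816] [0.4829 0.1591] [-0.1679 -0.39   -0.03    1.3211 -0.0838  1.6798 -0.1037]
7 225 0 29.1 [0.3235 0.0698 0.7731] [0.4607 0.156 ] [-0.1581 -0.39   -0.0299  1.334  -0.0897  1.6932 -0.0946]
8 240 0 27.8 [0.3255 0.0687 0.7582] [0.4402 0.1533] [-0.1512 -0.39   -0.0297  1.3643 -0.0937  1.687  -0.0858]
9 225 0.5 26.3 [0.3202 0.0826 0.749 ] [0.4175 0.1486] [-0.2251 -0.39   -0.0298  1.3783 -0.0603  1.6952 -0.1472]
10 240 0 25.0 [0.3223 0.0821 0.7331] [0.3972 0.1445] [-0.2213 -0.39   -0.0294  1.4112 -0.0627  1.6855 -0.1415]
11 225 0 23.6 [0.3202 0.0803 0.7226] [0.3746 0.1401] [-0.215  -0.39   -0.0293  1.4299 -0.0663  1.6922 -0.1348]
```

servo_tool([
  [-0.14, -0.98, 0.08, 0],
  [-0.14, -0.98, 0.1, 0],
  [-0.14, -0.98, 0.12, 0],
  [-0.14, -0.98, 0.14, 0],
  [-0.12, -0.97, 0.17, 0],
  [-0.12, -0.97, 0.2, 0],
  [-0.12, -0.97, 0.22, 0],
  [-0.12, -0.96, 0.24, 0],
  [-0.1, -0.96, 0.26, 0],
])

```text
clock: 18.27
tcp_pos: [0.3722, 0.089, 0.7845]
tool_rot: [0.63, 0.703, 0.285, 0.166]
contact_force: [2.8, -9.8, -3.4]
finger_gap: 0.0132
```

```bash
python3 dirs.py;  python3 t4.py 14 0
```

```text
t 18.2667 p [0.3722 0.089  0.7845] z [ 0.5922  0.1915 -0.7827] yaw x 98.72840958964287 F [ 2.7907 -9.8416 -3.4336] M [-2.0161  1.0823 -1.2476] gap 0.013192379647795929 q [-0.133  -0.3872 -0.0807  1.3752 -0.0895  1.4823 -0.1326]
tilt 38.487562526994914 r 0.3826762916424926
180 [-0.0816 -0.78   -0.6204]
210 [-0.1336 -0.9802 -0.146 ]
225 [-0.1468 -0.9825  0.1148]
240 [-0.1499 -0.9178  0.3677]
255 [-0.1428 -0.7906  0.5955]
270 [-0.126  -0.6095  0.7827]
et [ 0.9887 -0.142   0.0485]
t 18.2667 p [0.3722 0.089  0.7845] z [ 0.5922  0.1915 -0.7827] yaw x 98.72840958964287 F [ 2.7907 -9.8416 -3.4336] M [-2.0161  1.0823 -1.2476] gap 0.013192379647795929 q [-0.133  -0.3872 -0.0807  1.3752 -0.0895  1.4823 -0.1326]
0 210 0 37.0 [0.3652 0.0936 0.779 ] [0.5765 0.1742] [-0.2429 -0.39   -0.03    1.3747 -0.0358  1.51   -0.1758]
1 210 0 35.5 [0.3583 0.091  0.7761] [0.5559 0.1699] [-0.2382 -0.39   -0.0297  1.3706 -0.0398  1.5403 -0.1715]
2 210 0 34.0 [0.3514 0.0883 0.7733] [0.5349 0.1656] [-0.2322 -0.39   -0.0297  1.3667 -0.0444  1.5703 -0.1666]
3 210 0 32.6 [0.3445 0.0856 0.7706] [0.5134 0.1614] [-0.2255
[... 457 characters left out ...]
9  1.3679 -0.0284  1.698  -0.2075]
8 240 0 25.3 [0.3195 0.0913 0.738 ] [0.4048 0.138 ] [-0.2784 -0.39   -0.0295  1.4001 -0.03    1.6888 -0.2046]
9 225 0 23.9 [0.3173 0.09   0.7277] [0.3826 0.1324] [-0.2752 -0.39   -0.0294  1.4181 -0.0324  1.6961 -0.2012]
10 240 0 22.6 [0.3193 0.09   0.7108] [0.3626 0.1274] [-0.2728 -0.39   -0.0292  1.4532 -0.0342  1.6835 -0.1978]
11 225 0.5 21.2 [0.313  0.1046 0.6993] [0.3407 0.1202] [-0.3444 -0.39   -0.0294  1.474  -0.0075  1.6872 -0.2613]
12 240 0 19.9 [0.3147 0.105  0.6811] [0.3214 0.1139] [-0.3443 -0.39   -0.0291  1.5121 -0.0084  1.6708 -0.2606]
13 225 0 18.5 [0.3129 0.1042 0.6682] [0.2995 0.1068] [-0.3436 -0.39   -0.029   1.5368 -0.0096  1.6704 -0.2597]
```

servo_tool([
  [-0.13, -1, -0.14, 0],
  [-0.13, -1, -0.14, 0],
  [-0.13, -1, -0.12, 0],
  [-0.13, -1, -0.12, 0],
  [-0.13, -1, -0.1, 0],
  [-0.13, -1, -0.1, 0],
  [-0.13, -1, -0.08, 0],
  [-0.13, -1, -0.08, 0],
])

```text
clock: 18.93
tcp_pos: [0.3841, 0.0893, 0.7443]
tool_rot: [0.633, 0.708, 0.274, 0.151]
contact_force: [0.3, -11.4, -2.0]
finger_gap: 0.0131
```

```bash
python3 dirs.py
```

```text
t 18.9333 p [0.3841 0.0893 0.7443] z [ 0.5612  0.1968 -0.8039] yaw x 98.91223674170402 F [  0.3338 -11.4293  -1.9824] M [-2.5727  1.0865 -1.4578] gap 0.013083666343917078 q [-0.1332 -0.3873 -0.0711  1.46   -0.1046  1.4348 -0.1151]
tilt 36.49251754663305 r 0.39439040362970196
180 [-0.0723 -0.8033 -0.5912]
210 [-0.1288 -0.9855 -0.11  ]
225 [-0.1448 -0.978   0.1504]
240 [-0.1509 -0.9037  0.4006]
255 [-0.1467 -0.7679  0.6235]
270 [-0.1325 -0.5798  0.8039]
et [ 0.9885 -0.1364  0.0645]
```

servo_tool([
  [-0.05, -0.62, -0.78, 0],
  [-0.05, -0.62, -0.78, 0],
  [-0.05, -0.62, -0.78, 0],
  [-0.05, -0.62, -0.78, 0],
  [-0.05, -0.62, -0.78, 0],
])

```text
clock: 19.35
tcp_pos: [0.3131, 0.0787, 0.8137]
tool_rot: [0.621, 0.731, 0.254, 0.125]
contact_force: [0.7, -0.4, -5.9]
finger_gap: 0.0128
```

```bash
python3 dirs.py
```

```text
t 19.35 p [0.3131 0.0787 0.8137] z [ 0.4983  0.2158 -0.8397] yaw x 101.447194004302 F [ 0.7119 -0.4334 -5.9478] M [-0.4928  1.4296  0.002 ] gap 0.01275752656417504 q [-0.0205 -0.3864 -0.0968  1.2528 -0.1933  1.7138 -0.0419]
tilt 32.89214927956833 r 0.3228320115504258
180 [-0.046  -0.843  -0.5359]
210 [-0.1063 -0.9933 -0.0443]
225 [-0.1265 -0.9684  0.2148]
240 [-0.1381 -0.8775  0.4592]
255 [-0.1403 -0.7268  0.6724]
270 [-0.1329 -0.5265  0.8397]
et [ 0.9901 -0.1099  0.0879]
```

servo_tool([
  [0.5, -0.25, 0.9, 0],
  [0.5, -0.25, 0.9, 0],
  [0.5, -0.25, 0.9, 0],
  [0.5, -0.25, 0.9, 0],
  [0, -0.62, -0.78, 0],
  [0, -0.64, -0.77, 0],
  [0, -0.66, -0.75, 0],
  [0, -0.68, -0.73, 0],
  [0, -0.68, -0.73, 0],
  [0, -0.68, -0.73, 0],
])

```text
clock: 20.18
tcp_pos: [0.2296, 0.1567, 0.8233]
tool_rot: [0.634, 0.735, 0.213, 0.112]
contact_force: [-0.2, 1.8, -6.5]
finger_gap: 0.0125
```

```bash
python3 dirs.py
```

```text
t 20.1833 p [0.2296 0.1567 0.8233] z [ 0.4352  0.1713 -0.8839] yaw x 99.86196822895113 F [-0.1908  1.8443 -6.4926] M [-0.3072  1.3583  0.0313] gap 0.012483521130139565 q [-0.7275 -0.3866 -0.0964  1.1886  0.1776  1.8901 -0.5843]
tilt 27.883118443851288 r 0.277925138683855
180 [-0.4115 -0.7891 -0.456 ]
210 [-0.4094 -0.9111  0.047 ]
225 [-0.366  -0.8801  0.3026]
240 [-0.2976 -0.789   0.5375]
255 [-0.2089 -0.6442  0.7358]
270 [-0.106  -0.4555  0.8839]
et [ 0.9052 -0.4121 -0.1038]
```

servo_tool([
  [-0.4, 0.05, 1, 0],
  [-0.4, 0, 1, 0],
  [-0.4, 0, 1, 0],
  [-0.4, 0, 1, 0],
  [-0.4, 0, 1, 0],
  [0, -0.72, -0.7, 0],
  [0, -0.73, -0.68, 0],
  [0, -0.74, -0.67, 0],
  [0, -0.75, -0.66, 0],
  [0, -0.75, -0.66, 0],
  [0, -0.76, -0.65, 0],
  [0, -0.77, -0.64, 0],
])

```text
clock: 21.18
tcp_pos: [0.2046, 0.1458, 0.8107]
tool_rot: [0.633, 0.751, 0.167, 0.089]
contact_force: [-0.6, 0.7, -7.3]
finger_gap: 0.0129
```

```bash
python3 dirs.py
```

```text
t 21.1833 p [0.2046 0.1458 0.8107] z [ 0.3461  0.1384 -0.9279] yaw x 100.58411974166795 F [-0.5702  0.6847 -7.2563] M [-0.165   1.111   0.0476] gap 0.012877163699341752 q [-0.7159 -0.3867 -0.0966  1.188   0.1313  1.9864 -0.5674]
tilt 21.883415464085118 r 0.25124875352579684
180 [-0.4195 -0.8324 -0.3622]
210 [-0.4022 -0.9031  0.1503]
225 [-0.3517 -0.8463  0.4001]
240 [-0.2772 -0.7319  0.6225]
255 [-0.1838 -0.5675  0.8026]
270 [-0.0779 -0.3645  0.9279]
et [ 0.9044 -0.4175 -0.0881]
```

servo_tool([
  [-0.3, 0.1, 1, 0],
  [-0.3, 0.1, 1, 0],
  [-0.3, 0.1, 1, 0],
  [-0.3, 0.05, 1, 0],
  [-0.3, 0.05, 1, 0],
  [0, 0.05, 1, 0],
  [0, 0.05, 1, 0],
  [0, -0.8, -0.6, 0],
  [0, -0.8, -0.6, 0],
  [0, -0.8, -0.6, 0],
  [0, -0.81, -0.59, 0],
  [0, -0.82, -0.58, 0],
  [0, -0.82, -0.57, 0],
  [0, -0.83, -0.56, 0],
  [0, -0.83, -0.55, 0],
])

```text
clock: 22.43
tcp_pos: [0.2765, 0.1714, 0.6746]
tool_rot: [0.627, 0.764, 0.138, 0.074]
contact_force: [-1.3, 2.2, -5.3]
finger_gap: 0.0126
```

```bash
python3 dirs.py
```

```text
t 22.4333 p [0.2765 0.1714 0.6746] z [ 0.2857  0.1173 -0.9511] yaw x 101.7822607826229 F [-1.3252  2.1981 -5.3339] M [0.1034 1.166  0.1467] gap 0.012563891132859365 q [-0.6451 -0.3871 -0.0514  1.5243  0.0744  1.7035 -0.4782]
tilt 17.987662114085783 r 0.3252956850723192
180 [-0.3416 -0.8891 -0.3046]
210 [-0.3255 -0.9215  0.2118]
225 [-0.2835 -0.843   0.4572]
240 [-0.2222 -0.707   0.6714]
255 [-0.1457 -0.5229  0.8399]
270 [-0.0593 -0.3031  0.9511]
et [ 0.938  -0.343  -0.0508]
```

servo_tool([
  [0, -0.83, -0.55, 0],
  [0, -0.83, -0.55, 0],
  [0, -0.84, -0.54, 0],
  [0, -0.84, -0.54, 0],
  [0, -0.85, -0.53, 0],
  [0, -0.85, -0.53, 0],
])

```text
clock: 22.93
tcp_pos: [0.2132, 0.181, 0.7241]
tool_rot: [0.635, 0.76, 0.117, 0.072]
contact_force: [-1.4, 1.4, -6.4]
finger_gap: 0.0129
```

```bash
python3 dirs.py
```

```text
t 22.9333 p [0.2132 0.181  0.7241] z [ 0.2571  0.0863 -0.9625] yaw x 100.51907668883422 F [-1.378   1.3837 -6.4262] M [0.2034 0.9428 0.1027] gap 0.012896779792570118 q [-0.7745 -0.386  -0.0981  1.395   0.11    1.8932 -0.6442]
tilt 15.733987766840569 r 0.2797303968077623
180 [-0.4968 -0.8306 -0.2518]
210 [-0.4499 -0.8534  0.2632]
225 [-0.3791 -0.777   0.5025]
240 [-0.2825 -0.6476  0.7077]
255 [-0.1666 -0.4741  0.8646]
270 [-0.0394 -0.2683  0.9625]
et [ 0.867  -0.4881 -0.1006]
```

servo_tool([
  [-0.55, 0.1, 1, 0],
  [-0.55, 0.1, 1, 0],
  [-0.55, 0.1, 1, 0],
  [-0.55, 0.1, 1, 0],
  [-0.55, 0.1, 1, 0],
  [-0.55, 0.1, 1, 0],
  [-0.1, -0.85, -0.52, 0],
  [-0.1, -0.85, -0.52, 0],
  [-0.1, -0.86, -0.5, 0],
  [-0.1, -0.86, -0.5, 0],
  [-0.1, -0.87, -0.49, 0],
  [-0.1, -0.87, -0.48, 0],
  [-0.1, -0.88, -0.47, 0],
  [-0.1, -0.88, -0.46, 0],
  [-0.1, -0.88, -0.45, 0],
  [-0.1, -0.88, -0.44, 0],
])

```text
clock: 24.27
tcp_pos: [0.2513, 0.0969, 0.6267]
tool_rot: [0.642, 0.766, 0.03, 0.004]
contact_force: [-0.2, 0.4, -6.1]
finger_gap: 0.013
```

```bash
python3 dirs.py
```

```text
t 24.2667 p [0.2513 0.0969 0.6267] z [ 0.0453  0.0416 -0.9981] yaw x 100.05607653502241 F [-0.2124  0.4068 -6.0814] M [-0.0198  0.135   0.0202] gap 0.012985027382683556 q [-0.4647 -0.3874  0.0002  1.6032 -0.0175  1.8666 -0.2954]
tilt 3.5247082532541687 r 0.2693324267674218
180 [-0.1914 -0.9798 -0.0572]
210 [-0.1823 -0.8745  0.4495]
225 [-0.1587 -0.7295  0.6653]
240 [-0.1243 -0.5348  0.8358]
255 [-0.0815 -0.3037  0.9493]
270 [-0.0331 -0.0518  0.9981]
et [ 0.981  -0.1929  0.0225]
```

```bash
python3 - <<'E'
from h import *
plan([.479,.146,.30],-4,14)
E
```

```text
t 24.2667 p [0.2513 0.0969 0.6267] z [ 0.0453  0.0416 -0.9981] yaw x 100.05607653502241 F [-0.2124  0.4068 -6.0814] M [-0.0198  0.135   0.0202] gap 0.012985027382683556 q [-0.4647 -0.3874  0.0002  1.6032 -0.0175  1.8666 -0.2954]
[[-0.005,0.513,0.806,-0.048],[-0.008,0.513,0.806,-0.048],[-0.01,0.513,0.806,-0.048],[-0.013,0.513,0.806,-0.048],[-0.016,0.513,0.806,-0.048],[-0.018,0.513,0.806,-0.048],[-0.021,0.513,0.806,-0.048],[-0.023,0.513,0.806,-0.048],[-0.026,0.513,0.806,-0.048],[-0.028,0.512,0.806,-0.048],[-0.031,0.512,0.806,-0.048],[-0.033,0.512,0.806,-0.048],[-0.036,0.512,0.806,-0.048],[-0.039,0.512,0.806,-0.048]]
```

servo_tool([
  [-0.1, -0.9, -0.4, 0],
  [0, 0.3, 0.5, 0],
  [0, 0.5, 0.8, 0],
  [0, 0.55, 0.82, 0],
  [0, 0.55, 0.82, 0],
  [0, 0.55, 0.82, 0],
  [0, 0.55, 0.82, 0],
  [0, 0.55, 0.82, 0],
  [0, 0.55, 0.82, 0],
  [0, 0.55, 0.82, 0],
  [0, 0.55, 0.82, 0],
  [0, 0.55, 0.82, 0],
  [0, 0.55, 0.82, 0],
  [0, 0.4, 0.6, 0],
  [0, 0, 0, 0],
])

```text
clock: 25.52
tcp_pos: [0.4632, 0.1456, 0.3365]
tool_rot: [0.642, 0.766, 0.035, 0.004]
contact_force: [0.2, -1.0, -8.2]
finger_gap: 0.0125
```

```bash
python3 - <<'E'
from h import *
plan([.479,.146,.21],0,8)
E
```

```text
t 25.5167 p [0.4632 0.1456 0.3365] z [ 0.0509  0.0498 -0.9975] yaw x 100.1488424066103 F [ 0.2349 -1.0234 -8.1684] M [-0.3541  0.1875  0.0101] gap 0.012512263716033133 q [-0.4498  0.049   0.1034  1.8781 -0.0379  1.1502 -0.1563]
[[-0.031,0.034,0.529,0.0],[-0.031,0.034,0.529,0.0],[-0.031,0.034,0.529,0.0],[-0.031,0.034,0.529,0.0],[-0.031,0.034,0.529,0.0],[-0.031,0.034,0.529,0.0],[-0.031,0.034,0.529,0.0],[-0.031,0.034,0.529,0.0]]
```

Tilt 4.1°, within the lid's rock. Coming down over the plate.

servo_tool([
  [-0.03, 0.03, 0.53, 0],
  [-0.03, 0.03, 0.53, 0],
  [-0.03, 0.03, 0.53, 0],
  [-0.03, 0.03, 0.53, 0],
  [-0.03, 0.03, 0.53, 0],
  [-0.03, 0.03, 0.53, 0],
  [-0.03, 0.03, 0.53, 0],
  [-0.03, 0.03, 0.53, 0],
  [0, 0, 0, 0],
  [0, 0, 0, 0],
])

```text
clock: 26.35
tcp_pos: [0.4819, 0.148, 0.2069]
tool_rot: [0.641, 0.766, 0.039, 0.006]
contact_force: [-0.2, 0.2, -5.4]
finger_gap: 0.0127
```

```bash
python3 - <<'E'
from h import *
plan([.479,.146,.165],0,4)
im=bot.get_image("scene");cv2.imwrite("pics/s3.png",cv2.resize(im[110:270,260:460,::-1],None,fx=3.5,fy=3.5,interpolation=2))
E
```

```text
t 26.35 p [0.4819 0.148  0.2069] z [ 0.0599  0.0525 -0.9968] yaw x 100.2065559119624 F [-0.1856  0.2301 -5.4359] M [-0.0043  0.1576 -0.0054] gap 0.012744516756587802 q [-0.434   0.2139  0.1039  2.0046 -0.0692  0.8514 -0.1129]
[[-0.027,-0.05,0.346,0.0],[-0.027,-0.05,0.346,0.0],[-0.027,-0.05,0.346,0.0],[-0.027,-0.05,0.346,0.0]]
```

View pics/s3.png

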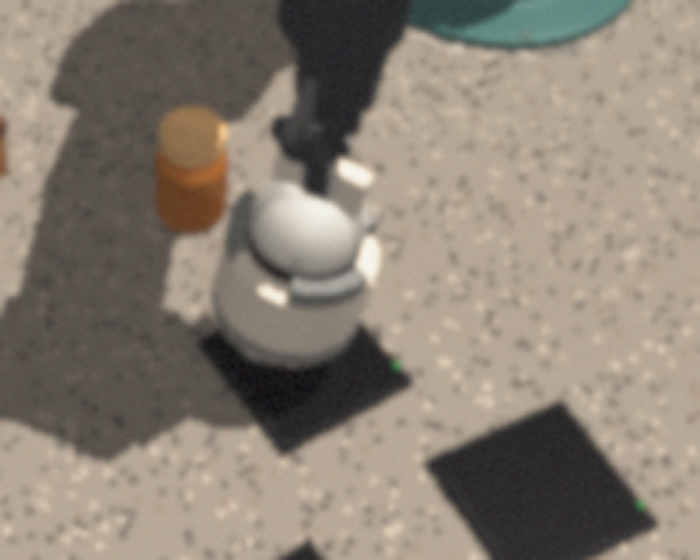

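servo_tool([
  [-0.04, -0.08, 0.32, 0],
  [-0.04, -0.08, 0.32, 0],
  [-0.03, -0.06, 0.32, 0],
  [-0.03, -0.06, 0.3, 0],
  [0, 0, 0, 0],
  [0, 0, 0, 0],
])

```text
clock: 26.9
tcp_pos: [0.477, 0.1446, 0.1675]
tool_rot: [0.641, 0.766, 0.041, 0.007]
contact_force: [0.8, -0.3, -6.9]
finger_gap: 0.013
```

```bash
python3 - <<'E'
from h import *
plan([.477,.145,.158],0,4)
E
```

```text
t 26.9 p [0.477  0.1446 0.1675] z [ 0.0643  0.0543 -0.9965] yaw x 100.22396982727778 F [ 0.8446 -0.3173 -6.9451] M [-0.049   0.1609 -0.0004] gap 0.012981579770474882 q [-0.4259  0.2583  0.0998  2.0555 -0.082   0.7521 -0.0958]
[[0.0,-0.005,0.079,0.0],[0.0,-0.005,0.079,0.0],[0.0,-0.005,0.079,0.0],[0.0,-0.005,0.079,0.0]]
```

servo_tool([
  [0, 0, 0.06, 0],
  [0, 0, 0.06, 0],
  [0, 0, 0.06, 0],
  [0, 0, 0.05, 0],
  [0, 0, 0, 0],
])

```text
clock: 27.32
tcp_pos: [0.4787, 0.1449, 0.1612]
tool_rot: [0.641, 0.766, 0.042, 0.008]
contact_force: [-1.2, 0.5, -4.9]
finger_gap: 0.0126
```

```bash
python3 - <<'E'
from h import *
st()
E
```

```text
t 27.3167 p [0.4787 0.1449 0.1612] z [ 0.0667  0.0547 -0.9963] yaw x 100.20914619113049 F [-1.1702  0.4585 -4.8807] M [ 0.1064  0.3455 -0.0024] gap 0.01257350829914873 q [-0.4248  0.2698  0.0992  2.0582 -0.0842  0.7356 -0.0935]
```

servo_tool([
  [-0.02, -0.03, 0.07, 0],
  [0, -0.02, 0.06, 0],
  [0, 0, 0.05, 0],
  [0, 0, 0, 0],
])

```text
clock: 27.65
tcp_pos: [0.4807, 0.1434, 0.1587]
tool_rot: [0.642, 0.765, 0.045, 0.01]
contact_force: [-1.6, -1.2, -0.9]
finger_gap: 0.013
```

```bash
python3 - <<'E'
from h import *
st()
E
```

```text
t 27.65 p [0.4807 0.1434 0.1587] z [ 0.0734  0.0554 -0.9958] yaw x 100.12999173605608 F [-1.5722 -1.1696 -0.9364] M [-0.2357  0.8837  0.0397] gap 0.01300996627566331 q [-0.4223  0.2732  0.1003  2.0614 -0.0846  0.7225 -0.0907]
```

servo_tool([
  [-0.02, 0, 0.06, 0],
  [-0.02, 0, 0.05, 0],
  [0, 0, 0.04, 0],
  [0, 0, 0, 0],
  [0, 0, 0, 0],
], force=20)

```text
clock: 28.07
tcp_pos: [0.4827, 0.1426, 0.1587]
tool_rot: [0.642, 0.765, 0.047, 0.011]
contact_force: [-1.7, 0.6, -2.6]
finger_gap: 0.0126
```

```bash
python3 - <<'E'
from h import *
st()
a=bot.get_image("scene")[130:250,280:400];b=bot.get_image("top")[190:290,260:380]
cv2.imwrite("pics/s4.png",np.hstack([cv2.resize(a,(400,400),interpolation=2),cv2.resize(b,(400,400),interpolation=2)])[:,:,::-1])
E
```

```text
t 28.0667 p [0.4827 0.1426 0.1587] z [ 0.0775  0.0582 -0.9953] yaw x 100.07239938879393 F [-1.7134  0.6196 -2.6451] M [0.3662 1.0105 0.1344] gap 0.012557807633649618 q [-0.4184  0.2741  0.1002  2.0605 -0.0877  0.718  -0.0858]
```

View pics/s4.png

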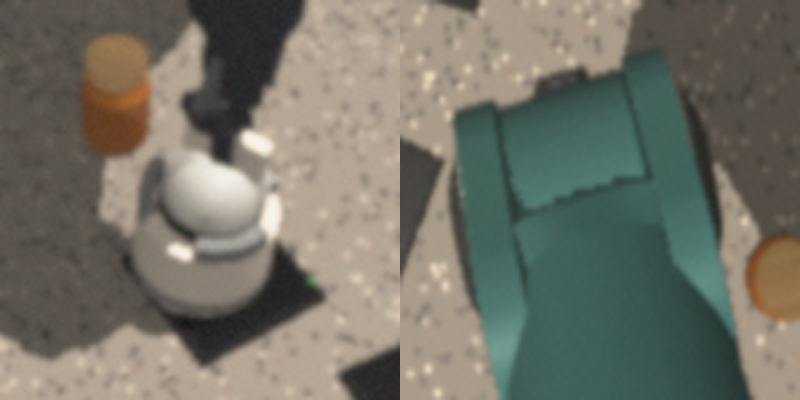

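servo_tool([
  [0, 0, 0, 0],
  [0, 0, 0, 0],
  [0, 0, 0, 0],
  [0, 0, 0, 0],
  [0, 0, 0, 0],
  [0, 0, 0, 0],
], grip=0.45)

```text
clock: 28.67
tcp_pos: [0.484, 0.1429, 0.1588]
tool_rot: [0.642, 0.765, 0.048, 0.012]
contact_force: [-0.0, -0.4, 0.9]
finger_gap: 0.0383
```

```bash
python3 - <<'E'
from h import *
st()
a=bot.get_image("scene")[130:250,280:400];b=bot.get_image("wrist");a0=cv2.imread("pics/scene0.png")[130:250,280:400,::-1]
cv2.imwrite("pics/s5.png",np.vstack([np.hstack([cv2.resize(a0,(320,320),interpolation=2),cv2.resize(a,(320,320),interpolation=2)]),cv2.resize(b[100:380,100:540],(640,280))])[:,:,::-1])
c=bot.camera_info("wrist");np.savez("c5.npz",**c)
E
```

```text
t 28.6667 p [0.484  0.1429 0.1588] z [ 0.0806  0.0585 -0.995 ] yaw x 100.0938743297039 F [-0.0251 -0.3818  0.9205] M [-0.0615  0.0168  0.0274] gap 0.03832411450004196 q [-0.4186  0.2748  0.1004  2.0594 -0.0872  0.7153 -0.0859]
```

View pics/s5.png

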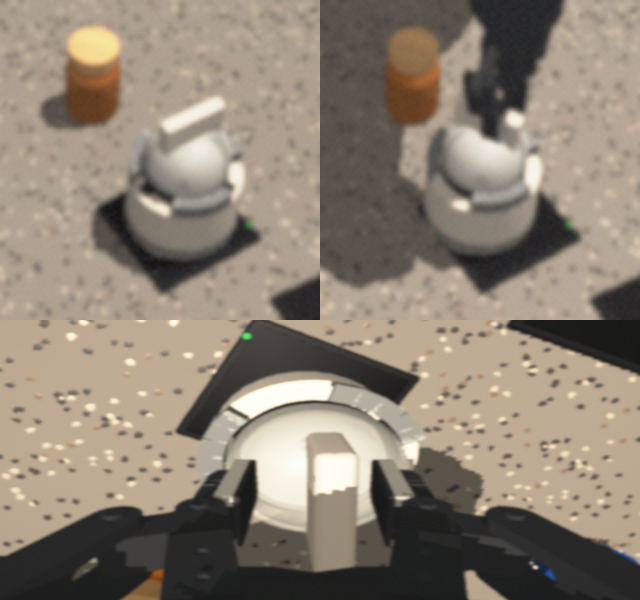

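```bash
python3 - <<'E'
from h import *
k=320/120
f=lambda x,y,z:ray("scene",280+(x+.5)/k-.5,130+(y+.5)/k-.5,z)
a=f(182.5,210,.05);b=f(161.5,207,.05);print(a,b,b-a)
# automatic: register housing patch between pictures
i0=cv2.imread("pics/scene0.png");i1=bot.get_image("scene")[:,:,::-1].copy()
t=i0[196:226,326:372];r=cv2.matchTemplate(i1[180:245,300:400],t,cv2.TM_CCOEFF_NORMED);print(cv2.minMaxLoc(r)[1],np.array(cv2.minMaxLoc(r)[3])+[300,180]-[326,196])
# wrist: bar near end top/far end at z .162
c=dict(np.load("c5.npz"));g=lambda x,y,z:ray("wrist",100+x*440/640,100+(y-320),z,c)
print(g(332,452,.162),g(331,568,.162),(g(332,452,.162)+g(331,568,.162))/2)
# plate corners in wrist tile
print([g(*p,.008) for p in((258,320),(418,380),(180,432))])
E
```

```text
[0.5002 0.1637 0.05  ] [0.5099 0.1469 0.05  ] [ 0.0097 -0.0168  0.    ]
0.8580201864242554 [-9 -2]
[0.4847 0.164  0.162 ] [0.4947 0.1078 0.162 ] [0.4897 0.1359 0.162 ]
[array([0.451 , 0.2198, 0.008 ]), array([0.5556, 0.1857, 0.008 ]), array([0.4176, 0.116 , 0.008 ])]
```

```bash
python3 - <<'E'
from h import *
plan([.488,.135,.155],0,2)
s,r=st();print(r)
E
```

```text
t 28.8167 p [0.484  0.1428 0.1588] z [ 0.0804  0.0585 -0.995 ] yaw x 100.09154904773055 F [-0.1347 -0.3822 -0.1251] M [-0.0632  0.0804  0.0297] gap 0.03835062901693857 q [-0.4185  0.2748  0.1004  2.0595 -0.0872  0.7154 -0.0858]
[[-0.143,0.038,0.061,0.0],[-0.143,0.038,0.061,0.0]]
t 28.8167 p [0.484  0.1428 0.1588] z [ 0.0804  0.0585 -0.995 ] yaw x 100.09154904773055 F [-0.1347 -0.3822 -0.1251] M [-0.0632  0.0804  0.0297] gap 0.03835062901693857 q [-0.4185  0.2748  0.1004  2.0595 -0.0872  0.7154 -0.0858]
[[-0.1751  0.9813  0.0804]
 [ 0.9836  0.1707  0.0585]
 [ 0.0437  0.0893 -0.995 ]]
```

servo_tool([
  [-0.15, 0.04, 0.06, 0],
  [-0.15, 0.04, 0.06, 0],
  [0, 0, 0, 0],
])

```text
clock: 29.07
tcp_pos: [0.4886, 0.134, 0.1548]
tool_rot: [0.642, 0.765, 0.048, 0.012]
contact_force: [-0.6, 0.1, -1.1]
finger_gap: 0.0384
```

servo_tool([
  [0, 0, 0, 0],
  [0, 0, 0, 0],
  [0, 0, 0, 0],
  [0, 0, 0, 0],
  [0, 0, 0, 0],
  [0, 0, 0, 0],
], grip=0.0, force=50)

```text
clock: 29.57
tcp_pos: [0.4887, 0.1334, 0.1559]
tool_rot: [0.642, 0.765, 0.048, 0.012]
contact_force: [-1.9, -1.3, 3.7]
finger_gap: 0.013
```

servo_tool([
  [0, 0, -0.2, 0],
  [0, 0, -0.2, 0],
  [0, 0, -0.2, 0],
  [0, 0, 0, 0],
])

```text
clock: 29.9
tcp_pos: [0.4857, 0.1319, 0.1745]
tool_rot: [0.642, 0.765, 0.047, 0.011]
contact_force: [0.9, -0.3, -5.3]
finger_gap: 0.0128
```

```bash
python3 - <<'E'
from h import *
plan([.484,.153,.172],0,3)
E
```

```text
t 29.9 p [0.4857 0.1319 0.1745] z [ 0.0765  0.0576 -0.9954] yaw x 100.05327373174593 F [ 0.8561 -0.2769 -5.2802] M [-0.1323  0.2023 -0.0008] gap 0.012758457298178516 q [-0.4022  0.2508  0.1074  2.0469 -0.0861  0.7568 -0.0657]
[[0.232,0.019,0.04,0.0],[0.232,0.019,0.04,0.0],[0.232,0.019,0.04,0.0]]
```

servo_tool([
  [0.22, -0.06, 0, 0],
  [0.22, -0.06, 0, 0],
  [0.22, -0.06, 0, 0],
  [0, 0, 0, 0],
  [0, 0, 0, 0],
])

```text
clock: 30.32
tcp_pos: [0.4752, 0.153, 0.1747]
tool_rot: [0.642, 0.765, 0.047, 0.011]
contact_force: [0.1, -0.3, -7.1]
finger_gap: 0.0134
```

servo_tool([
  [0, 0, 0.13, 0],
  [0, 0, 0.13, 0],
  [0, 0, 0.13, 0],
  [0, 0, 0, 0],
])

```text
clock: 30.65
tcp_pos: [0.4765, 0.1539, 0.1617]
tool_rot: [0.642, 0.765, 0.047, 0.011]
contact_force: [0.9, -0.6, -3.9]
finger_gap: 0.0128
```

```bash
python3 - <<'E'
from h import *
st()
E
```

```text
t 30.65 p [0.4765 0.1539 0.1617] z [ 0.0764  0.0577 -0.9954] yaw x 100.12029671785831 F [ 0.8777 -0.5735 -3.9256] M [-0.145  -0.0421  0.0075] gap 0.012823311627779332 q [-0.4401  0.2651  0.094   2.0638 -0.0794  0.7236 -0.1186]
```

Touching; lower a little more, then open.

servo_tool([
  [0, 0, 0.08, 0],
  [0, 0, 0.08, 0],
  [0, 0, 0.06, 0],
  [0, 0, 0, 0],
  [0, 0, 0, 0],
], force=20)

```text
clock: 31.07
tcp_pos: [0.4806, 0.1544, 0.1568]
tool_rot: [0.642, 0.765, 0.05, 0.013]
contact_force: [-1.8, 0.7, -1.1]
finger_gap: 0.0128
```

servo_tool([
  [0, 0, 0, 0],
  [0, 0, 0, 0],
  [0, 0, 0, 0],
  [0, 0, 0, 0],
  [0, 0, 0, 0],
], grip=0.45)

```text
clock: 31.48
tcp_pos: [0.4805, 0.1544, 0.1568]
tool_rot: [0.643, 0.765, 0.05, 0.013]
contact_force: [1.1, 0.1, -0.7]
finger_gap: 0.0383
```

```bash
python3 - <<'E'
from h import *
st()
i0=cv2.imread("pics/scene0.png");i1=bot.get_image("scene")[:,:,::-1].copy()
t=i0[196:226,326:372];r=cv2.matchTemplate(i1[180:245,300:400],t,cv2.TM_CCOEFF_NORMED);print(cv2.minMaxLoc(r)[1],np.array(cv2.minMaxLoc(r)[3])+[300,180]-[326,196])
a=i1[130:250,280:400];b=bot.get_image("wrist")[:,:,::-1];c=bot.camera_info("wrist");np.savez("c6.npz",**c)
cv2.imwrite("pics/s6.png",np.vstack([np.hstack([cv2.resize(i0[130:250,280:400],(320,320),interpolation=2),cv2.resize(a,(320,320),interpolation=2)]),cv2.resize(b[100:380,100:540],(640,280))]))
E
```

```text
t 31.4833 p [0.4805 0.1544 0.1568] z [ 0.0833  0.06   -0.9947] yaw x 100.02824851584967 F [ 1.1245  0.0978 -0.7192] M [-0.0239  0.0234  0.0464] gap 0.03834577276492436 q [-0.4378  0.2763  0.0936  2.0632 -0.0824  0.7058 -0.1159]
0.9276220202445984 [0 1]
```

View pics/s6.png

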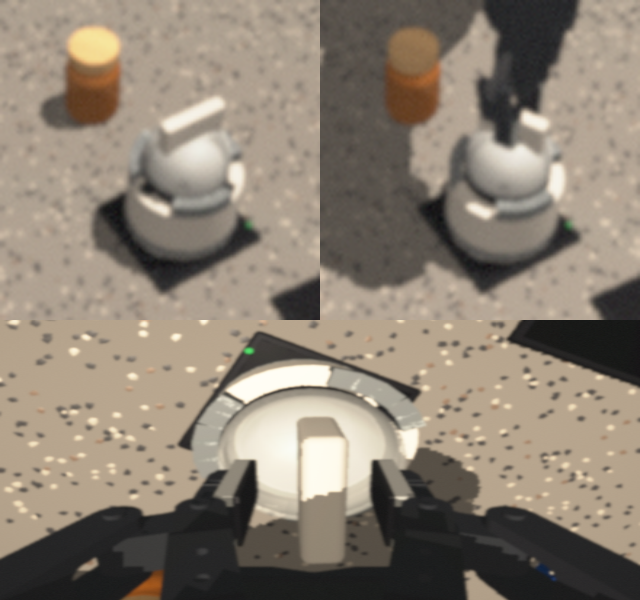

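servo_tool([
  [0, 0, 0, 0],
  [0, 0, 0, 0],
  [0, 0, 0, 0],
  [0, 0, 0, 0],
  [0, 0, 0, 0],
], grip=0.22)

```text
clock: 32.0
tcp_pos: [0.4806, 0.1545, 0.1569]
tool_rot: [0.642, 0.765, 0.05, 0.013]
contact_force: [0.4, 0.4, 0.5]
finger_gap: 0.019
```

servo_tool([
  [0, -0.05, 0, 0],
  [0, -0.05, 0, 0],
  [0, 0, 0, 0],
  [0, 0, 0, 0],
])

```text
clock: 32.33
tcp_pos: [0.4784, 0.1543, 0.1573]
tool_rot: [0.642, 0.764, 0.051, 0.013]
contact_force: [0.6, -0.1, 0.2]
finger_gap: 0.0188
```

```bash
python3 - <<'E'
from h import *
for i in range(3):
    s,r=st();print(r.T@s["contact_force"]);bot.get_image("scene")
E
```

```text
t 32.3333 p [0.4784 0.1543 0.1573] z [ 0.086   0.0609 -0.9944] yaw x 100.03774951142023 F [ 0.5837 -0.0825  0.2319] M [-0.0417 -0.1458  0.02  ] gap 0.018804815988598855 q [-0.4391  0.271   0.0934  2.0696 -0.0816  0.7019 -0.1176]
[-0.1723  0.5807 -0.1855]
t 32.3833 p [0.4784 0.1542 0.1573] z [ 0.0859  0.0609 -0.9944] yaw x 100.0416998691595 F [ 0.821  -0.5102  1.2976] M [ 0.0287 -0.1637 -0.0051] gap 0.018911302679984112 q [-0.4391  0.271   0.0934  2.0696 -0.0816  0.7019 -0.1176]
[-0.5863  0.8424 -1.2509]
t 32.4333 p [0.4784 0.1542 0.1572] z [ 0.0858  0.0608 -0.9945] yaw x 100.03494011899521 F [0.6714 0.4871 0.7752] M [-0.0155 -0.2033  0.0166] gap 0.019027526708123767 q [-0.4391  0.2711  0.0935  2.0696 -0.0816  0.7019 -0.1176]
[ 0.3973  0.8147 -0.6837]
```

servo_tool([
  [0, -0.05, 0, 0],
  [0, -0.04, 0, 0],
  [0, 0, 0, 0],
  [0, 0, 0, 0],
])

```text
clock: 32.82
tcp_pos: [0.4763, 0.1539, 0.1575]
tool_rot: [0.642, 0.764, 0.052, 0.014]
contact_force: [1.9, 0.3, 1.4]
finger_gap: 0.0188
```

```bash
python3 - <<'E'
from h import *
for i in range(3):
    s,r=st();print(r.T@s["contact_force"]);bot.get_image("scene")
i0=cv2.imread("pics/scene0.png");i1=bot.get_image("scene")[:,:,::-1].copy()
t=i0[196:226,326:372];r=cv2.matchTemplate(i1[180:245,300:400],t,cv2.TM_CCOEFF_NORMED);print(cv2.minMaxLoc(r)[1],np.array(cv2.minMaxLoc(r)[3])+[300,180]-[326,196])
E
```

```text
t 32.8167 p [0.4763 0.1539 0.1575] z [ 0.0877  0.0614 -0.9943] yaw x 100.03461791530545 F [1.911  0.3413 1.3765] M [ 0.0411 -0.4001 -0.0527] gap 0.01879488451931096 q [-0.4402  0.2665  0.0933  2.0754 -0.0809  0.6987 -0.1192]
[ 0.0656  2.0655 -1.1801]
t 32.8667 p [0.4763 0.1539 0.1574] z [ 0.0876  0.0614 -0.9943] yaw x 100.03509204025477 F [1.4737 1.1033 1.241 ] M [ 0.0751 -0.3893 -0.0103] gap 0.018632115634041452 q [-0.4402  0.2665  0.0933  2.0755 -0.0809  0.6987 -0.1192]
[ 0.885   1.7522 -1.0371]
t 32.9167 p [0.4763 0.1539 0.1574] z [ 0.0876  0.0613 -0.9943] yaw x 100.03128775549325 F [2.5749 0.4392 2.1276] M [ 0.0484 -0.385  -0.0352] gap 0.019022515319049912 q [-0.4402  0.2665  0.0933  2.0754 -0.0809  0.6987 -0.1192]
[ 0.0805  2.8058 -1.863 ]
0.9117743968963623 [1 0]
```

servo_tool([
  [0, 0.08, 0, 0],
  [0, 0.07, 0, 0],
  [0, 0.06, 0, 0],
  [0, 0, 0, 0],
], grip=0.6)

```text
clock: 33.35
tcp_pos: [0.4819, 0.1548, 0.1572]
tool_rot: [0.642, 0.765, 0.05, 0.013]
contact_force: [1.0, -0.5, 0.1]
finger_gap: 0.0514
```

servo_tool([
  [0, 0, 0, 0],
  [0, 0, -0.3, 0],
  [0, 0, -0.6, 0],
  [0, 0, -0.9, 0],
  [0, 0, -0.9, 0],
  [0, 0, -0.9, 0],
  [0, 0, -0.9, 0],
  [0, 0, -0.9, 0],
  [0, 0, -0.5, 0],
  [0, 0, 0, 0],
  [0, 0, 0, 0],
])

```text
clock: 34.27
tcp_pos: [0.4635, 0.142, 0.3463]
tool_rot: [0.643, 0.764, 0.049, 0.013]
contact_force: [0.3, 0.5, -0.8]
finger_gap: 0.0512
```

```bash
python3 - <<'E'
from h import *
st()
c=bot.camera_info("wrist");np.savez("c7.npz",**c)
i1=bot.get_image("scene")[:,:,::-1].copy();i0=cv2.imread("pics/scene0.png");b=bot.get_image("wrist")[:,:,::-1]
for n,(x0,y0,x1,y1) in dict(grinder=(326,196,372,226),jar=(302,140,328,178),box=(194,128,264,186),ladle=(172,222,258,268)).items():
    t=i0[y0:y1,x0:x1];r=cv2.matchTemplate(i1[y0-12:y1+12,x0-12:x1+12],t,cv2.TM_CCOEFF_NORMED);m=cv2.minMaxLoc(r);print(n,m[1],np.array(m[3])-12)
cv2.imwrite("pics/s7.png",np.hstack([cv2.resize(i1[120:260,270:410],(350,350),interpolation=2),cv2.resize(b[50:400,90:540],(450,350))]))
E
```

```text
t 34.2667 p [0.4635 0.142  0.3463] z [ 0.0828  0.0592 -0.9948] yaw x 99.97956742339959 F [ 0.2866  0.4596 -0.8046] M [-0.0131  0.0843 -0.0149] gap 0.05121185699575891 q [-0.4508  0.0217  0.1087  1.8858 -0.0334  1.1364 -0.1575]
grinder 0.9523552656173706 [0 1]
jar 0.7824963927268982 [1 0]
box 0.9624525904655457 [0 0]
ladle 0.9788962602615356 [0 0]
```

```bash
python3 - <<'E'
from h import *
i1=bot.get_image("scene")[:,:,::-1].copy();i0=cv2.imread("pics/scene0.png");k=6
u=lambda a:cv2.resize(a,None,fx=k,fy=k,interpolation=cv2.INTER_CUBIC)
for n,(x0,y0,x1,y1) in dict(dome=(336,186,362,200),housing=(328,207,370,226),ring=(330,198,372,210)).items():
    r=cv2.matchTemplate(u(i1[y0-6:y1+6,x0-6:x1+6]),u(i0[y0:y1,x0:x1]),cv2.TM_CCOEFF_NORMED);m=cv2.minMaxLoc(r);print(n,m[1],np.array(m[3])/k-6)
b=bot.get_image("top")[:,:,::-1]
E
```

```text
dome 0.9565188884735107 [-0.6667  2.1667]
housing 0.9858773946762085 [0.1667 0.8333]
ring 0.8939717411994934 [0.3333 0.8333]
```

```bash
python3 -c "
from rig import bot
print(bot.finish_job())"
```

```text
the job is handed in; nothing more can be done
None
```

I twisted the lid home, tipped the grinder, stood it back on its plate and handed the job in at about 34 s of the 67 s. No verdict was reported.

**Locking:** I turned the lid 65 degrees clockwise, raised about 4 mm so it crossed the cams, and lowered it until it dropped 3 mm into the notches. The lift that followed carried the full 7 N, so the lid had locked.

**Tipping:** The moves could not tilt the tool directly. I tipped it to 43 degrees by driving the arm against its wrist joint's range and held it there for about 2.4 s. I then brought it back to about 4 degrees with the shoulder joint at its limit.

**Setting down:** The first set-down landed roughly 18 mm off the plate's middle, so I gripped it again, moved it and set it down again. It then stood flat. A light finger touch of about 2 N, lasting over 0.3 s, gave the contact needed while it stood upright.

**Last checks** (against the first scene image):
- The grinder is within about 1 px of its starting place.
- The box and ladle show 0 px of movement. The jar matched at 1 px, but less surely because it lay in shadow.
- The lid is not raised, and the gripper is open and clear.

**Doubts:**
- Joint 6 read 2.004 rad against its stated limit of 2 while tipping.
- The tilt was read from the tool; the lid's rock leaves the grinder's own angle uncertain by up to 6 degrees.
- The last close-up could not be viewed because the picture limit was reached, so the lid being down rests on image matching alone.

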